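# Reload the capsule press and stow the spare capsules

## Task

Get the coffee capsule press ready: swing its clamp open and first of all put the spent capsule that stands in it into the bowl. Then stand one fresh capsule upright in the well and swing the clamp fully shut, so that it drives the capsule home. Set every other fresh capsule upright, gently and without forcing, right down into a pocket of its own in the wooden tray, and leave the mug, jar and tin alone.

Things in the scene. Friction and masses are not known exactly. Their poses are not given: they have to be found in the camera images.
- press: capsule press, a fixed low grey box 130 (x) x 110 (y) x 50 mm high with a round open well in its top and a forked steel clamp. Origin under its centre, z up, the front (handle side) looks to its own -x; the well's axis is at its x = -10 mm. Two hinge cheeks 98 mm high stand at its back corners (x = 39 to 65 mm, y = +-41 to +-50 mm).
- well (a point): centre of the well's mouth, in the plane of the press's top, 50 mm above the worktop. The well is 49 mm wide. Its floor is a sprung seat: a capsule set in loosely stands with its bottom 30 mm above the worktop (24 mm of collar proud of the press); when home it is 8 mm lower. The seat pushes back with about 1 N at the top, 3 N when home.
- clamp (a joint): hinge of the clamp, rad: 0 = fully closed (level, its round foot on the capsule), growing as the handle bar swings up and back, 2.1 = wide open (stop), leaning back past vertical. It stays where it is left (friction 0.32 N m). The foot meets a loosely set capsule at 0.12 rad and has driven it home at 0.
- clamp_bar (a point): middle of the clamp's black handle bar, a round bar 12 mm thick along the press's y, held between two side rods 72 mm apart (63 mm clear). With the clamp closed it is 95 mm in front of the press's centre (its x = -95 mm) and 98 mm above the worktop; a clear space 72 mm long lies between bar and foot carrier. It can be pinched from above with the fingers in front of and behind it, and turns in the fingers as it swings.
- clamp_hinge (a point): on the clamp's hinge axis (along the press's y), 55 mm behind the press's centre and 88 mm above the worktop; the bar moves on a circle of radius 150 mm about it. Opening turns the bar from the press's -x up and over to +x; at joint value q the bar's elevation angle above the press's -x is q + 0.067.
- tray: capsule tray, a loose wooden block of 0.8 kg, 70 (x) x 244 (y) x 26 mm high, with a row of four round pockets along its y, 60 mm apart. Origin under its centre, z up.
- pocket0 (a point): centre of the floor of a tray pocket: 49 mm wide, 18 mm deep, the floor 8 mm above the worktop; a seated capsule stands on this floor with 26 mm proud of the tray.
- pocket1 (a point): centre of the floor of a tray pocket: 49 mm wide, 18 mm deep, the floor 8 mm above the worktop; a seated capsule stands on this floor with 26 mm proud of the tray.
- pocket2 (a point): centre of the floor of a tray pocket: 49 mm wide, 18 mm deep, the floor 8 mm above the worktop; a seated capsule stands on this floor with 26 mm proud of the tray.
- pocket3 (a point): centre of the floor of a tray pocket: 49 mm wide, 18 mm deep, the floor 8 mm above the worktop; a seated capsule stands on this floor with 26 mm proud of the tray.
- capsule1: fresh white plastic coffee capsule, foil on its flat top, a cup 44 mm high: collar 46 mm in diameter from 20 to 44 mm above its bottom, below that tapering to a 34 mm flat bottom; 30 g. Origin at the centre of its bottom, z up its axis. Stands on the worktop at the start; may be absent.
- capsule2: fresh white plastic coffee capsule, foil on its flat top, a cup 44 mm high: collar 46 mm in diameter from 20 to 44 mm above its bottom, below that tapering to a 34 mm flat bottom; 30 g. Origin at the centre of its bottom, z up its axis. Stands on the worktop at the start; may be absent.
- capsule3: fresh white plastic coffee capsule, foil on its flat top, a cup 44 mm high: collar 46 mm in diameter from 20 to 44 mm above its bottom, below that tapering to a 34 mm flat bottom; 30 g. Origin at the centre of its bottom, z up its axis. Stands on the worktop at the start; may be absent.
- capsule4: fresh white plastic coffee capsule, foil on its flat top, a cup 44 mm high: collar 46 mm in diameter from 20 to 44 mm above its bottom, below that tapering to a 34 mm flat bottom; 30 g. Origin at the centre of its bottom, z up its axis. Stands on the worktop at the start; may be absent.
- capsule5: fresh white plastic coffee capsule, foil on its flat top, a cup 44 mm high: collar 46 mm in diameter from 20 to 44 mm above its bottom, below that tapering to a 34 mm flat bottom; 30 g. Origin at the centre of its bottom, z up its axis. Stands on the worktop at the start; may be absent.
- spent_capsule: spent white plastic coffee capsule, foil on its flat top, a cup 44 mm high: collar 46 mm in diameter from 20 to 44 mm above its bottom, below that tapering to a 34 mm flat bottom; 30 g. Origin at the centre of its bottom, z up its axis. Three dark holes pierce its foil; it stands loosely in the press's well at the start.
- bowl: loose white bowl with a green band, 115 mm wide at the rim, 52 mm high, for waste; its inner floor, about 50 mm wide, lies 10 mm above its underside. Origin at the centre of its underside.
- mug: white mug 82 mm wide, 97 mm high, handle at its side; bystander. Origin at the centre of its underside.
- jar: white square stoneware jar, 62 x 62 x 98 mm; bystander. Origin at the centre of its underside.
- tin: food tin, 76 mm wide, 58 mm high; bystander. Origin at the centre of its underside.
Not all that is in view belongs to the job. What is shaped like the capsule4 but green or orange is not meant. Leave any orange look-alike of the capsule1 alone.

How it is judged:
By the outcome, as a careful person would: the job done as asked, in the order asked, and still so for the second after the job is handed in, with the robot touching nothing.
Of capsule1, capsule2, capsule3, capsule4, capsule5 only 3 to 5 are there at a start; the rules pass over those that are not, and their reading is None.
At some moment in a run one of tray, bowl may be knocked a few centimetres aside while the robot is not near it.
It also fails if it takes over 210 s, if anything falls off the work surface, if the arm or the gripper's body presses on something with over 40 N, if the wrist force passes 120 N, or if a joint passes its speed limit or range.

## Robot

A 7-joint arm with a two-finger parallel gripper is mounted at the origin on the work surface; the furniture and walls round the work are solid. World frame = base frame: x ahead of the robot, y to its left, z up, the work surface at z = 0. Lengths are in m, angles in rad, forces in N, time in s.
With the tool pointing down it reaches from about 0.4 to 0.85 m from the base axis. Payload 10.4 kg.
Tool frame: the origin (TCP) lies at the very end of the fingers, on their centre line; the grasp point (between the pads) lies 19 mm behind it (manip.grip_point_offset is the distance from the TCP to the grasp point, in m); z points along the fingers, y is the line along which they close (so a half turn about z gives the same grasp; the last joint's range is limited). The gripper opens to 85 mm and grips with 20 to 120 N. Pads are 22 mm wide; open, the fingers measure 114 mm over their backs; the gripper's body (76 mm by 85 mm) begins 54 mm behind the grasp point. The pads swing forward as they close: fully open they stand 13 mm farther back than shut.
Start: joints at [-1.243, 0.332, -0.065, 1.46, 0.022, 1.35, -0.088], TCP at [0.215, 0.587, 0.231] pointing down, gripper open.
Joint ranges: [-2.6, 2.6], [-0.5, 2.12], [-1.47, 1.34], [0.16, 2.42], [-1.27, 4.41], [0.06, 2.06], [-2.6, 2.6]. Speed limits (rad/s): [2.22, 2.22, 2.79, 2.79, 3.14, 3.14, 3.14].

## Interface

Orientations are given as a unit quaternion [x, y, z, w].
In Python, from workcell import manip gives the robot as it stands. The module is installed in compiled form; this text tells all that it offers.
- The arm moves only by the shell command python3 -m inch 'ROWS' [OPENING] [FORCE]. ROWS is JSON, a list of rows, each a list of 2 entries, a list of its own where there are three numbers: the shift along the tool's x, y, z each as a share of 0.08 m, from -1 to 1, then the turn, a rotation vector about the tool's x, y, z each as a share of 45 degrees, from -1 to 1. A call has exactly 10 rows; each row is the pose to reach, as a shift and turn from the pose commanded when the call began, along the tool's axes at that moment; what a row does not reach only later rows make up. A row lasts 1/10 s, in which the tool goes at most 50 mm and 8.59 degrees, less where a joint would pass 70% of its speed; a pose out of reach is approached as far as the arm can. A call with a number of a shift or a turn outside -1 to 1 is refused whole. A call with a gripper value outside its range is refused whole. OPENING is the opening, from 0 (shut) to 1 (fully open), set as the call begins (- or left out, the last holds). The fingers move at their own pace and stop on an object; FORCE is the grip in N (left out, the last holds). Time passes only in rows, so rows that repeat a pose let the fingers close, or fill a call up. It gives the time, the measured TCP pose, the force, the opening and the grip force at its end, in the units of the state.
- manip.get_obs(): the state, without advancing time (a new reading comes with each control period).
- manip.camera(name): name is "scene" or "side" or "wrist"; returns the picture (480x640x3 uint8, red, green, blue); there is no depth.
- manip.camera_params(name): a dict with "fov_y" (degrees; the focal length in pixels is half the picture's height over the tangent of half this angle, whatever the lens; pixels are square), "cx", "cy" (the principal point, pixels), "camera_from_world" (4x4, takes a point from world to camera coordinates); the wrist camera has in their place "T_tool_cam" (4x4, takes a point from camera to tool coordinates, whose origin is the TCP and whose axes are the flange's). Camera axes: x right, y up, looking along -z (the intrinsics and any distortion apply to the point x, -y, -z); pixel columns grow to the right and rows downward; lengths in m; the calibration is good to about 2 mm. A picture is of the moment at which its call begins: read the wrist's pose just before it. camera_params takes no time and is no camera call.
- manip.hand_in(): hands the job in; it is judged then, once.
The state is a dict: "clock": time; "joint_pos": joint angles; "joint_velocities": joint speeds; "tau": joint torques, N m; "position": TCP position; "ee_rot": TCP orientation; "ft_force": force on the tool from outside, world axes, zero at the start; "torque": the same for the moment, N m; "grip_width": opening from 0.0 (shut) to 1.0 (fully open); "grasp_force": force on a finger pad.
Only numpy, scipy, OpenCV 4.12 (cv2) and the standard library are available. Lean on these libraries where they do the work, as an engineer would, in place of code of your own. Each camera call takes 0.05 s, during which the arm holds its last target. There are 200 camera calls.

## Working session

There is one attempt and no reset: what is moved stays moved. The work goes in short steps, Python scripts to look and compute and a shell command to move; the robot and the scene stay as the last step left them, time stands still between calls to the robot, and variables do not carry over. Pictures are saved under pics/ and viewed, at most 14 in all, crops included, and the job is handed in when it is done.

```bash
mkdir -p pics; python3 - <<'E'
from workcell import manip
import cv2,json
o=manip.get_obs();print({k:(o[k]) for k in('clock','position','ee_rot','grip_width','ft_force')}, manip.grip_point_offset)
for n in('scene','side','wrist'):
    p=manip.camera_params(n);print(n,p)
    cv2.imwrite(f'pics/{n}0.png',manip.camera(n)[:,:,::-1])
E
```

```text
{'clock': 0.0, 'position': array([0.21464655, 0.58657256, 0.23050409]), 'ee_rot': array([ 1.74486909e-01,  9.84659222e-01, -7.25216113e-04, -9.92775453e-05]), 'grip_width': 1.0046097853099278, 'ft_force': array([ 0.31192016, -0.41073845,  0.145949  ])} 0.0187
scene {'fov_y': 52.48999983722079, 'cx': 322.85434394760426, 'cy': 240.14622352409543, 'camera_from_world': array([[ 0.8791705 , -0.47615494,  0.01832215, -0.48156559],
       [ 0.23446039,  0.46574099,  0.85329576, -0.16034937],
       [-0.41483437, -0.74589665,  0.52110521, -1.37268489],
       [ 0.        ,  0.        ,  0.        ,  1.        ]])}
side {'fov_y': 49.993224497074074, 'cx': 308.01897582290155, 'cy': 241.78644268395908, 'camera_from_world': array([[ 0.90413448, -0.4272413 ,  0.00238855, -0.48812554],
       [ 0.27735149,  0.59116953,  0.75736038, -0.17672257],
       [-0.32498767, -0.68409317,  0.65299277, -1.13561175],
       [ 0.        ,  0.        ,  0.        ,  1.        ]])}
wrist {'fov_y': 65.57624119161683, 'cx': 321.0172418143172, 'cy': 238.38389217070386, 'T_tool_cam': array([[ 8.20351185e-04,  9.59431540e-01,  2.81940503e-01,
         7.14210041e-02],
       [ 9.99999388e-01, -9.96272800e-04,  4.80615104e-04,
         1.14872075e-03],
       [ 7.42006944e-04,  2.81939936e-01, -9.59431770e-01,
        -1.41899966e-01],
       [ 0.00000000e+00,  0.00000000e+00,  0.00000000e+00,
         1.00000000e+00]])}
```

View pics/scene0.png

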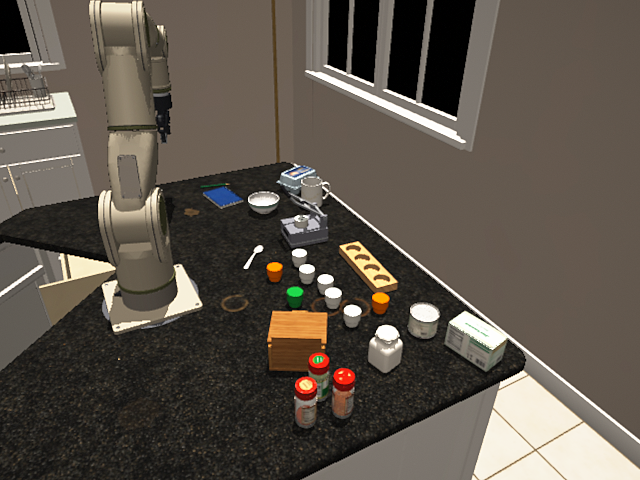

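View pics/side0.png

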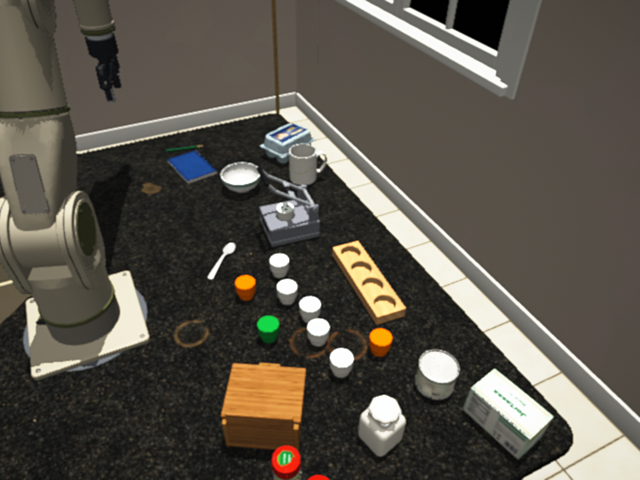

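```bash
python3 - <<'E'
import cv2,numpy as np
a=cv2.imread('pics/side0.png')
c=cv2.resize(a[130:390,210:430],None,fx=3.6,fy=3.6*0.64,interpolation=cv2.INTER_CUBIC) if 0 else cv2.resize(a[140:260,210:340],None,fx=5,fy=5,interpolation=cv2.INTER_CUBIC)
cv2.imwrite('pics/c1.png',c)
cv2.imwrite('pics/c2.png',cv2.resize(a[235:385,225:410],None,fx=4,fy=4,interpolation=cv2.INTER_CUBIC))
E
```

```text
(no output)
```

View pics/c1.png

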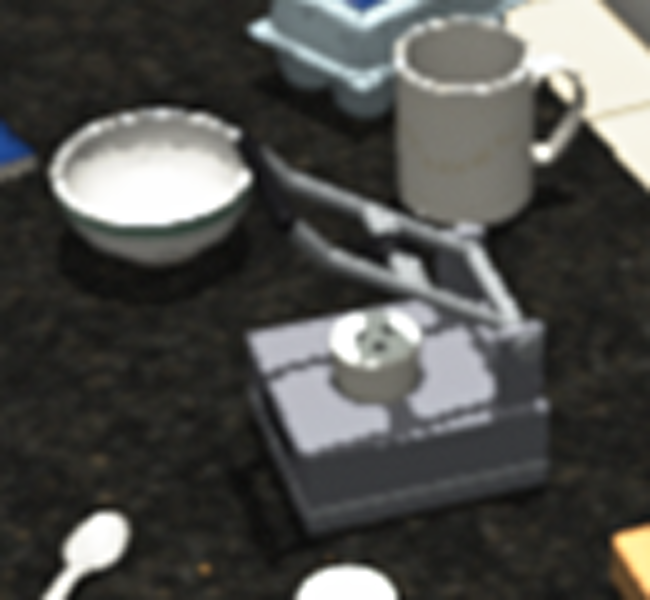

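View pics/c2.png

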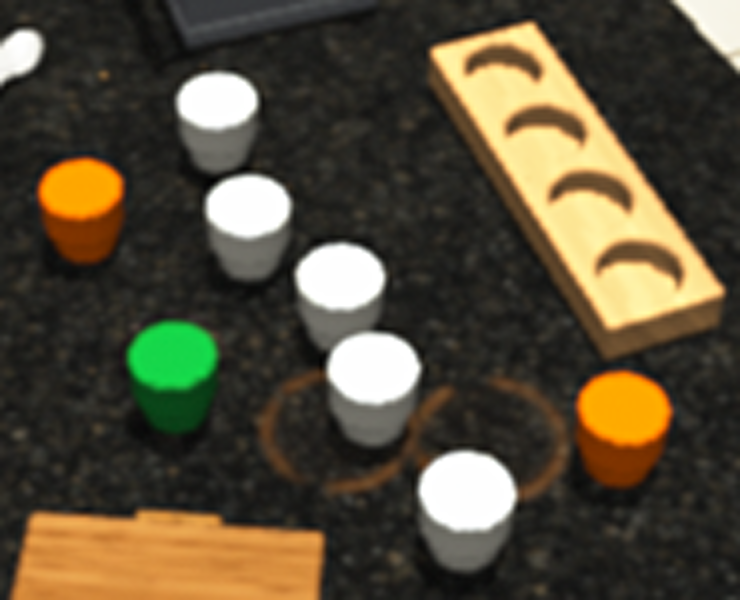

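```bash
cat > h.py <<'E'
from workcell import manip
import numpy as np, cv2
from scipy.spatial.transform import Rotation as R
def cam(n,obs=None):
    p=manip.camera_params(n); f=240/np.tan(np.radians(p['fov_y'])/2)
    if n=='wrist':
        o=obs or manip.get_obs(); T=np.eye(4);T[:3,:3]=R.from_quat(o['ee_rot']).as_matrix();T[:3,3]=o['position']
        W=T@p['T_tool_cam']
    else: W=np.linalg.inv(p['camera_from_world'])
    return f,p['cx'],p['cy'],W
def ray(c,uv,z):
    f,cx,cy,W=c; d=W[:3,:3]@np.array([(uv[0]-cx)/f,-(uv[1]-cy)/f,-1]); o=W[:3,3]
    return (o+d*(z-o[2])/d[2])
def proj(c,P):
    f,cx,cy,W=c; q=np.linalg.inv(W)@np.append(P,1); return np.array([cx+f*q[0]/-q[2],cy-f*q[1]/-q[2]])
def snap(name):
    """wrist picture saved with pose"""
    o=manip.get_obs(); im=manip.camera('wrist'); cv2.imwrite(f'pics/{name}.png',im[:,:,::-1])
    np.savez(f'pics/{name}.npz',p=o['position'],q=o['ee_rot'])
    return im
def wcam(name):
    d=np.load(f'pics/{name}.npz'); return cam('wrist',dict(position=d['p'],ee_rot=d['q']))
def rows(target,yaw=None):
    """shift/turn in tool axes, units, to reach TCP target with tool down, closing axis yaw (world angle of tool y)"""
    o=manip.get_obs(); M=R.from_quat(o['ee_rot']).as_matrix()
    s=M.T@(np.array(target)-o['position'])/0.08
    if yaw is None: yaw=np.arctan2(M[1,1],M[0,1])
    best=None
    for k in (0,np.pi):
        y=np.array([np.cos(yaw+k),np.sin(yaw+k),0]);z=np.array([0,0,-1]);D=np.c_[np.cross(y,z),y,z]
        r=R.from_matrix(M.T@D).as_rotvec()/np.radians(45)
        if best is None or np.linalg.norm(r)<np.linalg.norm(best): best=r
    print('t',round(o['clock'],2),'pos',o['position'].round(4),'yaw',np.arctan2(M[1,1],M[0,1]).round(3),'j7',o['joint_pos'][6].round(2),'shift',s.round(3),'turn',best.round(3))
E
python3 - <<'E'
from h import *
c=cam('side')
for k,l in dict(caps=[(217,102),(248,210),(340,277),(373,370),(467,495),(173,355),(82,187),(623,410)]).items():
    for p in l: print(k,ray(c,((p[0]+.5)/4+224.5,(p[1]+.5)/4+234.5),.044).round(3))
for p in [(432,52),(535,22),(720,293),(605,333)]: print('tray',ray(c,((p[0]+.5)/4+224.5,(p[1]+.5)/4+234.5),.026).round(3))
g=lambda p,z:print(p,ray(c,((p[0]+.5)/5+209.5,(p[1]+.5)/5+139.5),z).round(3))
g((247,335),.05);g((305,455),.05);g((545,403),.05);g((375,343),.074);g((310,530),0);g((547,480),0);g((52,172),.052);g((250,172),.052)
g((270,180),.16)
print(np.diag([1]),manip.get_obs()['joint_pos'])
E
```

```text
caps [ 0.444 -0.04   0.044]
caps [ 0.425 -0.129  0.044]
caps [ 0.451 -0.197  0.044]
caps [ 0.438 -0.263  0.044]
caps [ 0.445 -0.353  0.044]
caps [ 0.348 -0.209  0.044]
caps [ 0.347 -0.073  0.044]
caps [ 0.542 -0.341  0.044]
tray [ 0.591 -0.036  0.026]
tray [ 0.663 -0.038  0.026]
tray [ 0.642 -0.282  0.026]
tray [ 0.57  -0.28   0.026]
(247, 335) [0.476 0.171 0.05 ]
(305, 455) [0.466 0.064 0.05 ]
(545, 403) [0.594 0.051 0.05 ]
(375, 343) [0.523 0.106 0.074]
(310, 530) [0.466 0.064 0.   ]
(547, 480) [0.595 0.048 0.   ]
(52, 172) [0.429 0.363 0.052]
(250, 172) [0.533 0.314 0.052]
(270, 180) [0.486 0.147 0.16 ]
[[1]] [-1.242593    0.33270017 -0.06472065  1.46073515  0.02160843  1.34989687
 -0.08847831]
```

View pics/wrist0.png

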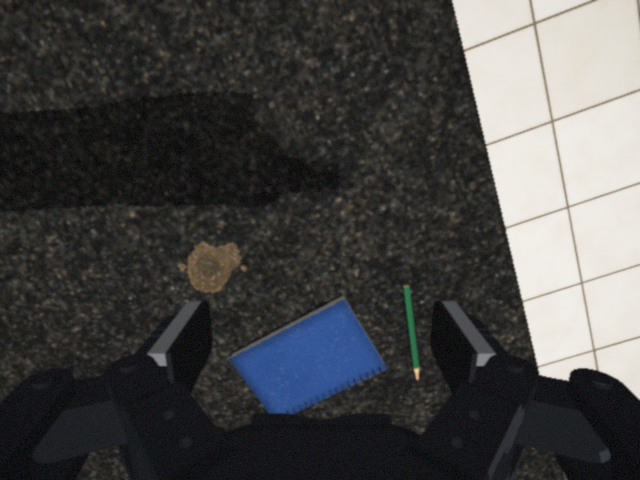

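```bash
python3 - <<'E'
from h import *
rows((.44,.12,.32),np.pi/2-.1)
c=cam('side')
# fit q of the bar
a=-.1; C=np.array([.536,.112]);
for q in np.arange(.3,.9,.1):
    e=q+.067; P=np.r_[C+(.055-.15*np.cos(e))*np.array([np.cos(a),np.sin(a)]),.088+.15*np.sin(e)]
    print(q.round(1),P.round(3),((proj(c,P)-[209.5,139.5])*5).round())
E
```

```text
t 0.15 pos [0.2147 0.5867 0.2307] yaw 1.22 j7 -0.09 shift [-4.649 -4.512 -1.111] turn [-0.001 -0.    -0.319]
0.3 [0.451 0.12  0.142] [227. 254.]
0.4 [0.457 0.12  0.156] [237. 229.]
0.5 [0.465 0.119 0.169] [250. 204.]
0.6 [0.473 0.118 0.181] [266. 180.]
0.7 [0.483 0.117 0.192] [285. 156.]
0.8 [0.494 0.116 0.202] [305. 134.]
0.9 [0.506 0.115 0.211] [328. 114.]
```

```bash

python3 -m inch '[[[-0.1,-0.1,-0.1],[0,0,0]],[[-0.2,-0.2,-0.2],[0,0,0]],[[-0.3,-0.3,-0.3],[0,0,0]],[[-0.4,-0.4,-0.4],[0,0,0]],[[-0.5,-0.5,-0.5],[0,0,0]],[[-0.6,-0.6,-0.6],[0,0,0]],[[-0.7,-0.7,-0.7],[0,0,0]],[[-0.8,-0.8,-0.8],[0,0,0]],[[-0.9,-0.9,-0.9],[0,0,0]],[[-1,-1,-1],[0,0,0]]]' 1 40
for i in 1 2 3; do python3 -m inch '[[[-0.1,-0.1,0],[0,0,0]],[[-0.2,-0.2,0],[0,0,0]],[[-0.3,-0.3,0],[0,0,0]],[[-0.4,-0.4,0],[0,0,0]],[[-0.5,-0.5,0],[0,0,0]],[[-0.6,-0.6,0],[0,0,0]],[[-0.7,-0.7,0],[0,0,0]],[[-0.8,-0.8,0],[0,0,0]],[[-0.9,-0.9,0],[0,0,0]],[[-1,-1,0],[0,0,0]]]' ; done
python3 -m inch '[[[-0.1,-0.1,0],[0,0,-0.05]],[[-0.2,-0.1,0],[0,0,-0.1]],[[-0.3,-0.2,0],[0,0,-0.15]],[[-0.4,-0.3,0],[0,0,-0.2]],[[-0.5,-0.4,-0.1],[0,0,-0.25]],[[-0.6,-0.5,-0.1],[0,0,-0.32]],[[-0.65,-0.5,-0.1],[0,0,-0.32]],[[-0.65,-0.5,-0.1],[0,0,-0.32]],[[-0.65,-0.5,-0.1],[0,0,-0.32]],[[-0.65,-0.5,-0.1],[0,0,-0.32]]]'
python3 - <<'E'
from h import *
print(manip.get_obs()['joint_velocities'].round(3),manip.get_obs()['position']); snap('w1')
E
```

```text
clock: 1.15
position: [0.2628, 0.4835, 0.312]
ee_rot: [0.175, 0.985, 0.0, -0.0]
ft_force: [0.6, 0.7, 0.0]
grip_width: 0.997
grasp_force: 0.0
clock: 2.15
position: [0.3104, 0.3809, 0.3113]
ee_rot: [0.174, 0.985, 0.0, 0.0]
ft_force: [-0.2, -0.8, 0.9]
grip_width: 1.0
grasp_force: 0.0
clock: 3.15
position: [0.3581, 0.2782, 0.3113]
ee_rot: [0.175, 0.985, 0.0, -0.0]
ft_force: [-0.5, -0.2, 0.6]
grip_width: 0.998
grasp_force: 0.0
clock: 4.15
position: [0.4057, 0.1756, 0.3113]
ee_rot: [0.175, 0.985, 0.0, -0.0]
ft_force: [0.4, -0.7, 0.4]
grip_width: 0.994
grasp_force: 0.0
clock: 5.15
position: [0.4402, 0.1215, 0.3192]
ee_rot: [0.05, 0.999, -0.0, -0.0]
ft_force: [-0.5, 0.4, 0.2]
grip_width: 1.0
grasp_force: 0.0
[-0.001 -0.001  0.001 -0.001 -0.    -0.     0.006] [0.44015438 0.12152491 0.31915201]
```

View pics/w1.png

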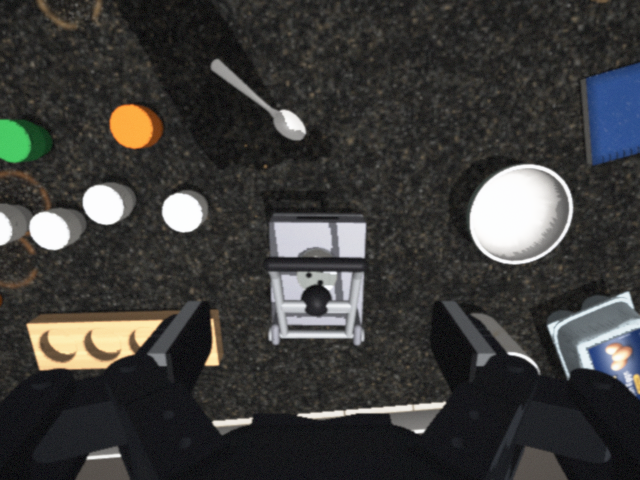

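```bash
python3 - <<'E'
from h import *
c=wcam('w1')
A=ray(c,(270,220.5),.05);B=ray(c,(366,219.5),.05);print('front',A,B,np.linalg.norm(A-B)); d=(B-A)[:2]; print('yaw',np.arctan2(-d[0],d[1]))
print('bowl',ray(c,(520.5,213.5),.052))
a=np.arctan2(-d[0],d[1]); n=np.array([np.cos(a),np.sin(a)])
C=(A+B)[:2]/2+.065*n; print('C',C,'well',C-.01*n)
P=lambda e:np.r_[C+(.055-.15*np.cos(e))*n,.088+.15*np.sin(e)]
for q in np.arange(.45,.8,.05): print(q.round(2),P(q+.067).round(3),proj(c,P(q+.067)).round(1))
print('hinge',proj(c,np.r_[C+.055*n,.088]))
for p in [(190,209),(117,199),(62,226)]: print(ray(c,p,.044).round(3))
E
```

```text
front [0.46276976 0.06199964 0.05      ] [0.47230071 0.17039924 0.05      ] 0.10881778616144937
yaw -0.08769864891949981
bowl [0.4819264  0.34313756 0.052     ]
C [0.53228543 0.11050633] well [0.52232386 0.1113822 ]
0.45 [0.457 0.117 0.162] [316.7 239.3]
0.5 [0.461 0.117 0.169] [316.7 246. ]
0.55 [0.465 0.116 0.175] [316.7 253.2]
0.6 [0.47  0.116 0.181] [316.7 261. ]
0.65 [0.474 0.116 0.187] [316.7 269.2]
0.7 [0.479 0.115 0.192] [316.7 277.9]
0.75 [0.485 0.115 0.197] [316.7 287. ]
hinge [319.09497635 331.61811258]
[ 0.442 -0.028  0.044]
[ 0.422 -0.108  0.044]
[ 0.447 -0.179  0.044]
```

```bash

python3 -m inch '[[[0,-0.02,0.1],[0,0,0]],[[0,-0.03,0.2],[0,0,0]],[[0,-0.03,0.3],[0,0,0]],[[0,-0.03,0.4],[0,0,0]],[[0,-0.03,0.5],[0,0,0]],[[0,-0.03,0.6],[0,0,0]],[[0,-0.03,0.7],[0,0,0]],[[0,-0.03,0.8],[0,0,0]],[[0,-0.03,0.9],[0,0,0]],[[0,-0.03,1],[0,0,0]]]' 0 40
python3 -m inch '[[[0,0,0.1],[0,0,0]],[[0,0,0.2],[0,0,0]],[[0,0,0.3],[0,0,0]],[[0,0,0.4],[0,0,0]],[[0,0,0.5],[0,0,0]],[[0,0,0.6],[0,0,0]],[[0,0,0.7],[0,0,0]],[[0,0,0.8],[0,0,0]],[[0,0,0.9],[0,0,0]],[[0,0,0.95],[0,0,0]]]'
python3 - <<'E'
from h import *
a=-.0877;n=np.array([np.cos(a),np.sin(a)]);C=np.array([.5323,.1105])
o=manip.get_obs();rows(o['position'],np.pi/2+a)
x0=n@(o['position'][:2]-C);z0=o['position'][2];print(x0,z0)
for e in np.arange(.69,2.2,.1):
    x=.055-.15*np.cos(e)-.016;z=.088+.15*np.sin(e)-.022
    print(e.round(2),'tool x',(-(x-x0)/.08).round(2),'z',(-(z-z0)/.08).round(2))
E
```

```text
clock: 6.2
position: [0.4402, 0.1187, 0.2386]
ee_rot: [0.05, 0.999, 0.0, 0.0]
ft_force: [0.3, 0.3, -0.9]
grip_width: -0.004
grasp_force: 0.0
clock: 7.2
position: [0.4399, 0.1186, 0.1624]
ee_rot: [0.05, 0.999, -0.0, -0.0]
ft_force: [0.6, -0.0, 0.7]
grip_width: 0.002
grasp_force: 0.0
t 7.2 pos [0.4399 0.1186 0.1624] yaw 1.471 j7 1.11 shift [0. 0. 0.] turn [-0.    -0.001 -0.015]
-0.09278588700395157 0.16239013001606437
0.69 tool x -0.2 z 0.01
0.79 tool x -0.33 z -0.13
0.89 tool x -0.47 z -0.25
0.99 tool x -0.62 z -0.36
1.09 tool x -0.78 z -0.46
1.19 tool x -0.95 z -0.54
1.29 tool x -1.13 z -0.6
1.39 tool x -1.31 z -0.64
1.49 tool x -1.5 z -0.66
1.59 tool x -1.68 z -0.67
1.69 tool x -1.87 z -0.66
1.79 tool x -2.06 z -0.63
1.89 tool x -2.24 z -0.58
1.99 tool x -2.41 z -0.51
2.09 tool x -2.58 z -0.42
2.19 tool x -2.74 z -0.32
```

```bash

python3 -m inch '[[[-0.1,0,0],[0,0,0]],[[-0.2,0,0],[0,0,0]],[[-0.26,0,-0.06],[0,0,0]],[[-0.33,0,-0.13],[0,0,0]],[[-0.47,0,-0.25],[0,0,0]],[[-0.62,0,-0.36],[0,0,0]],[[-0.7,0,-0.41],[0,0,0]],[[-0.78,0,-0.46],[0,0,0]],[[-0.86,0,-0.5],[0,0,0]],[[-0.95,0,-0.54],[0,0,0]]]'
python3 -m inch '[[[-0.09,0,-0.03],[0,0,0]],[[-0.18,0,-0.06],[0,0,0]],[[-0.27,0,-0.08],[0,0,0]],[[-0.36,0,-0.1],[0,0,0]],[[-0.45,0,-0.11],[0,0,0]],[[-0.55,0,-0.12],[0,0,0]],[[-0.64,0,-0.13],[0,0,0]],[[-0.73,0,-0.13],[0,0,0]],[[-0.83,0,-0.12],[0,0,0]],[[-0.92,0,-0.12],[0,0,0]]]'
python3 -m inch '[[[-0.09,0,0.01],[0,0,0]],[[-0.19,0,0.03],[0,0,0]],[[-0.28,0,0.06],[0,0,0]],[[-0.37,0,0.08],[0,0,0]],[[-0.46,0,0.12],[0,0,0]],[[-0.54,0,0.15],[0,0,0]],[[-0.63,0,0.2],[0,0,0]],[[-0.71,0,0.24],[0,0,0]],[[-0.77,0,0.28],[0,0,0]],[[-0.8,0,0.3],[0,0,0]]]'
python3 - <<'E'
from h import *
cv2.imwrite('pics/s1.png',cv2.resize(manip.camera('side')[100:260,190:350,::-1],None,fx=3.6,fy=3.6))
E
```

```text
clock: 8.2
position: [0.5163, 0.1114, 0.2072]
ee_rot: [0.05, 0.999, 0.0, -0.0]
ft_force: [-5.1, 0.5, 3.3]
grip_width: 0.002
grasp_force: 2.3
clock: 9.2
position: [0.5896, 0.1037, 0.2158]
ee_rot: [0.05, 0.999, -0.0, -0.0]
ft_force: [-2.3, -0.1, -1.2]
grip_width: 0.001
grasp_force: 1.1
clock: 10.2
position: [0.653, 0.0974, 0.1916]
ee_rot: [0.05, 0.999, -0.0, -0.0]
ft_force: [-1.3, 0.6, 0.8]
grip_width: 0.002
grasp_force: 0.7
```

View pics/s1.png

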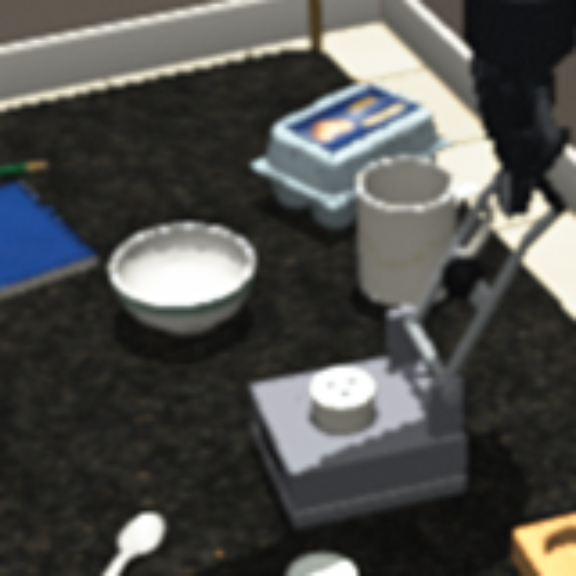

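```bash

python3 -m inch '[[[0.05,0,-0.2],[0,0,0]],[[0.1,0,-0.4],[0,0,0]],[[0.15,0,-0.6],[0,0,0]],[[0.2,0,-0.7],[0,0,0]],[[0.3,0,-0.8],[0,0,0]],[[0.4,0,-0.8],[0,0,0]],[[0.5,0,-0.8],[0,0,0]],[[0.6,0,-0.8],[0,0,0]],[[0.8,0,-0.8],[0,0,0]],[[1,0,-0.8],[0,0,0]]]' 1
python3 -m inch '[[[0.2,0,0],[0,0,-0.01]],[[0.4,0,0],[0,0,-0.01]],[[0.6,0,0],[0,0,-0.01]],[[0.8,0,0.1],[0,0,-0.01]],[[0.9,0,0.2],[0,0,-0.01]],[[1,0,0.3],[0,0,-0.01]],[[1,0,0.4],[0,0,-0.01]],[[1,0,0.4],[0,0,-0.01]],[[1,0,0.4],[0,0,-0.01]],[[1,0,0.4],[0,0,-0.01]]]'
python3 - <<'E'
from h import *
c=cam('side'); print('spent side',ray(c,(344.5/3.6+189.5,385.5/3.6+99.5),.074))
im=snap('w2'); 
c=wcam('w2'); print(proj(c,np.array([.5223,.1114,.074]))); rows((.5223,.1114,.06),np.pi/2-.0877)
u,v=proj(c,np.array([.5223,.1114,.074])).astype(int); u0,v0=max(u-80,0),max(v-60,0);print(u0,v0)
cv2.imwrite('pics/w2c.png',cv2.resize(im[v0:v0+120,u0:u0+160,::-1],None,fx=4,fy=4,interpolation=cv2.INTER_CUBIC))
E
```

```text
clock: 11.25
position: [0.5719, 0.1054, 0.2553]
ee_rot: [0.05, 0.999, -0.0, -0.001]
ft_force: [0.6, 0.0, 0.2]
grip_width: 1.004
grasp_force: 0.0
clock: 12.25
position: [0.494, 0.1132, 0.2243]
ee_rot: [0.046, 0.999, -0.0, 0.0]
ft_force: [0.4, 0.1, -0.3]
grip_width: 1.0
grasp_force: 0.0
spent side [0.52685161 0.11135646 0.074     ]
[320.84190158 254.1633572 ]
t 12.3 pos [0.494  0.1133 0.2244] yaw 1.479 j7 1.19 shift [-0.354  0.009  2.055] turn [ 0.     0.001 -0.005]
240 194
```

View pics/w2c.png

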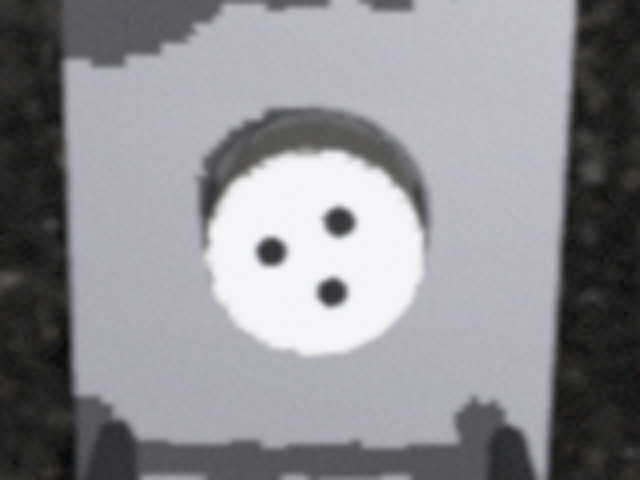

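```bash

python3 -m inch '[[[-0.1,-0.01,0.1],[0,0,0]],[[-0.2,-0.01,0.2],[0,0,0]],[[-0.3,-0.01,0.3],[0,0,0]],[[-0.38,-0.01,0.4],[0,0,0]],[[-0.38,-0.01,0.5],[0,0,0]],[[-0.38,-0.01,0.6],[0,0,0]],[[-0.38,-0.01,0.7],[0,0,0]],[[-0.38,-0.01,0.8],[0,0,0]],[[-0.38,-0.01,0.9],[0,0,0]],[[-0.38,-0.01,1],[0,0,0]]]' 1 25
python3 -m inch '[[[0,0,0.15],[0,0,0]],[[0,0,0.3],[0,0,0]],[[0,0,0.45],[0,0,0]],[[0,0,0.6],[0,0,0]],[[0,0,0.7],[0,0,0]],[[0,0,0.8],[0,0,0]],[[0,0,0.9],[0,0,0]],[[0,0,1],[0,0,0]],[[0,0,1],[0,0,0]],[[0,0,1],[0,0,0]]]' 1 25
python3 -m inch '[[[0,0,0.05],[0,0,0]],[[0,0,0.1],[0,0,0]],[[0,0,0.16],[0,0,0]],[[0,0,0.16],[0,0,0]],[[0,0,0.16],[0,0,0]],[[0,0,0.16],[0,0,0]],[[0,0,0.16],[0,0,0]],[[0,0,0.16],[0,0,0]],[[0,0,0.16],[0,0,0]],[[0,0,0.16],[0,0,0]]]' 1 25
python3 -m inch '[[[0,0,0],[0,0,0]],[[0,0,0],[0,0,0]],[[0,0,0],[0,0,0]],[[0,0,0],[0,0,0]],[[0,0,0],[0,0,0]],[[0,0,0],[0,0,0]],[[0,0,0],[0,0,0]],[[0,0,0],[0,0,0]],[[0,0,0],[0,0,0]],[[0,0,0],[0,0,0]]]' 0.3 25
```

```text
clock: 13.3
position: [0.5236, 0.1098, 0.1435]
ee_rot: [0.046, 0.999, 0.0, 0.0]
ft_force: [0.0, 0.3, 0.6]
grip_width: 1.0
grasp_force: 0.0
clock: 14.3
position: [0.5238, 0.1097, 0.0641]
ee_rot: [0.046, 0.999, -0.0, 0.0]
ft_force: [-0.5, 0.1, -0.3]
grip_width: 1.0
grasp_force: 0.0
clock: 15.3
position: [0.5237, 0.1098, 0.0513]
ee_rot: [0.046, 0.999, 0.0, 0.0]
ft_force: [-0.4, -0.3, -0.0]
grip_width: 1.003
grasp_force: 0.0
clock: 16.3
position: [0.5237, 0.1098, 0.0513]
ee_rot: [0.046, 0.999, 0.0, 0.0]
ft_force: [0.4, -0.6, 0.1]
grip_width: 0.524
grasp_force: 26.4
```

```bash

python3 -m inch '[[[0,0,-0.1],[0,0,0]],[[0,0,-0.2],[0,0,0]],[[0,0,-0.35],[0,0,0]],[[0,0,-0.5],[0,0,0]],[[0,0,-0.65],[0,0,0]],[[0,0,-0.8],[0,0,0]],[[0,0,-0.9],[0,0,0]],[[0,0,-1],[0,0,0]],[[0,0,-1],[0,0,0]],[[0,0,-1],[0,0,0]]]'
cat >> h.py <<'E'
def bowl_tray():
    """side camera: bowl rim centre by fit of known-size rim; tray top corners by colour"""
    im=manip.camera('side'); hsv=cv2.cvtColor(im,cv2.COLOR_RGB2HSV); c=cam('side')
    cv2.imwrite('pics/_last.png',im[:,:,::-1])
    m=cv2.inRange(hsv,(12,60,90),(28,255,255)); m[:,:300]=0;m[:235]=0;m[330:]=0;m[:,450:]=0
    n,l,s,cc=cv2.connectedComponentsWithStats(m);k=1+np.argmax(s[1:,4]); 
    a=cv2.imread('pics/side0.png').astype(int); d=np.abs(im[:,:,::-1].astype(int)-a).max(2)
    print('tray cc',cc[k].round(1),s[k],'bowl diff',(d[155:205,212:268]>40).sum(),'tray diff',(d[240:325,328:408]>40).sum())
E
python3 -c "
from h import *
bowl_tray()"
```

```text
clock: 17.3
position: [0.5236, 0.1098, 0.1311]
ee_rot: [0.046, 0.999, 0.0, -0.0]
ft_force: [-0.8, 0.6, -1.7]
grip_width: 0.524
grasp_force: 26.3
tray cc [368.7 281.6] [ 332  240   75   84 2791] bowl diff 43 tray diff 0
```

```bash

for i in 1 2 3; do python3 -m inch '[[[0.03,0.1,0],[0,0,0]],[[0.05,0.2,0],[0,0,0]],[[0.08,0.3,0],[0,0,0]],[[0.1,0.4,0],[0,0,0]],[[0.13,0.5,0],[0,0,0]],[[0.16,0.6,0],[0,0,0]],[[0.18,0.7,0],[0,0,0]],[[0.2,0.8,0],[0,0,0]],[[0.24,0.9,0],[0,0,0]],[[0.26,0.95,0],[0,0,0]]]' | grep position; done
python3 -m inch '[[[0,0,0.1],[0,0,0]],[[0,0,0.2],[0,0,0]],[[0,0,0.3],[0,0,0]],[[0,0,0.4],[0,0,0]],[[0,0,0.5],[0,0,0]],[[0,0,0.6],[0,0,0]],[[0,0,0.7],[0,0,0]],[[0,0,0.8],[0,0,0]],[[0,0,0.9],[0,0,0]],[[0,0,0.9],[0,0,0]]]'
python3 -m inch '[[[0,0,0.05],[0,0,0]],[[0,0,0.1],[0,0,0]],[[0,0,0.15],[0,0,0]],[[0,0,0.2],[0,0,0]],[[0,0,0.24],[0,0,0]],[[0,0,0.27],[0,0,0]],[[0,0,0.27],[0,0,0]],[[0,0,0.27],[0,0,0]],[[0,0,0.27],[0,0,0]],[[0,0,0.27],[0,0,0]]]'
```

```text
position: [0.5096, 0.1885, 0.1312]
position: [0.4958, 0.266, 0.1312]
position: [0.482, 0.3436, 0.1313]
clock: 21.35
position: [0.4818, 0.3421, 0.058]
ee_rot: [0.046, 0.999, -0.001, -0.001]
ft_force: [-0.3, -0.8, -0.6]
grip_width: 0.524
grasp_force: 26.3
clock: 22.35
position: [0.4825, 0.3426, 0.0379]
ee_rot: [0.046, 0.999, 0.0, 0.0]
ft_force: [-0.3, -1.0, -0.1]
grip_width: 0.524
grasp_force: 26.3
```

```bash

python3 -m inch '[[[0,0,0],[0,0,0]],[[0,0,0],[0,0,0]],[[0,0,0],[0,0,0]],[[0,0,0],[0,0,0]],[[0,0,-0.1],[0,0,0]],[[0,0,-0.2],[0,0,0]],[[0,0,-0.3],[0,0,0]],[[0,0,-0.5],[0,0,0]],[[0,0,-0.7],[0,0,0]],[[0,0,-0.9],[0,0,0]]]' 0.68
for i in 1 2 3 4; do python3 -m inch '[[[0,-0.1,-0.1],[0,0,0]],[[0,-0.2,-0.2],[0,0,0]],[[0,-0.3,-0.3],[0,0,0]],[[0.03,-0.4,-0.4],[0,0,0]],[[0.05,-0.5,-0.5],[0,0,0]],[[0.05,-0.6,-0.6],[0,0,0]],[[0.05,-0.7,-0.7],[0,0,0]],[[0.05,-0.8,-0.7],[0,0,0]],[[0.05,-0.9,-0.7],[0,0,0]],[[0.05,-1,-0.7],[0,0,0]]]' 1 | grep position; done
python3 - <<'E'
from h import *
bowl_tray(); im=snap('w3')
E
```

```text
clock: 23.35
position: [0.4826, 0.3426, 0.1112]
ee_rot: [0.046, 0.999, 0.0, 0.0]
ft_force: [0.0, -0.0, -1.1]
grip_width: 0.681
grasp_force: 0.0
position: [0.4709, 0.2624, 0.1653]
position: [0.4596, 0.1832, 0.2213]
position: [0.4483, 0.1039, 0.2773]
position: [0.437, 0.0246, 0.3333]
tray cc [368.7 281.6] [ 332  240   75   84 2792] bowl diff 186 tray diff 0
```

View pics/w3.png

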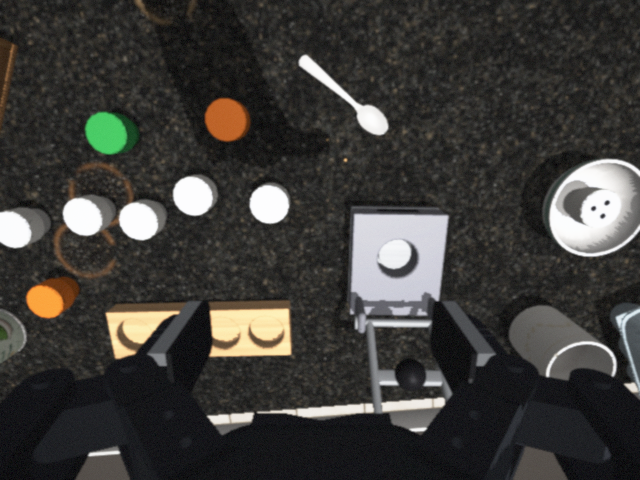

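```bash
cat >> h.py <<'E'
def caps(name,thr=225,z=.044):
    im=cv2.imread(f'pics/{name}.png'); c=wcam(name); m=cv2.inRange(im,(thr,)*3,(255,)*3)
    out=[]
    for k in cv2.findContours(m,cv2.RETR_EXTERNAL,cv2.CHAIN_APPROX_NONE)[0]:
        A=cv2.contourArea(k)
        if A<400 or A>6000: continue
        (u,v),r,an=cv2.fitEllipse(k)
        fill=A/(np.pi*r[0]*r[1]/4); P=ray(c,(u,v),z); ra=np.linalg.norm(ray(c,(u+r[0]/2,v),z)-P)
        print('px',round(u,1),round(v,1),np.round(r,1),'fill',round(fill,2),P.round(4),'dia',round(2000*ra,1)); out.append(P)
    return out
E
python3 - <<'E'
from h import *
caps('w3')
c=wcam('w3'); im=cv2.imread('pics/w3.png')
for p in [(107,312),(290,302),(291,354),(115,358)]: print('tray',p,ray(c,p,.026).round(4))
cv2.imwrite('pics/w3c.png',np.vstack([cv2.resize(im[292:362,100:300],None,fx=4,fy=4,interpolation=cv2.INTER_CUBIC),cv2.resize(im[195:265,310:510],None,fx=4,fy=4,interpolation=cv2.INTER_CUBIC)]))
E
```

```text
px 394.4 253.4 [26.  30.7] fill 0.99 [0.5195 0.1063 0.044 ] dia 31.7
px 13.3 229.7 [29.3 36.9] fill 0.97 [ 0.4474 -0.3475  0.044 ] dia 35.1
px 138.1 221.0 [33.1 38.6] fill 1.0 [ 0.4506 -0.196   0.044 ] dia 39.5
px 82.0 216.4 [32.3 39.4] fill 1.0 [ 0.439 -0.261  0.044] dia 38.3
px 268.8 204.0 [35.7 37.3] fill 1.0 [ 0.4446 -0.0384  0.044 ] dia 42.0
px 192.3 195.7 [35.1 38.9] fill 1.0 [ 0.4266 -0.1259  0.044 ] dia 41.0
px 595.0 207.4 [83.  97.7] fill 0.66 [0.484  0.3435 0.044 ] dia 97.7
px 348.0 99.2 [ 21. 110.] fill 0.56 [0.3378 0.0627 0.044 ] dia 22.8
tray (107, 312) [ 0.5731 -0.2755  0.026 ]
tray (290, 302) [ 0.581  -0.0306  0.026 ]
tray (291, 354) [ 0.6595 -0.0383  0.026 ]
tray (115, 358) [ 0.6434 -0.2823  0.026 ]
```

View pics/w3c.png

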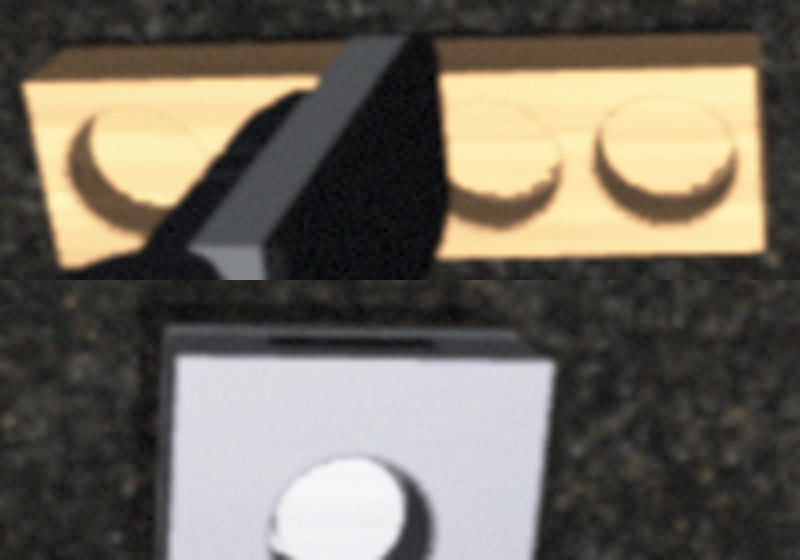

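```bash
python3 - <<'E'
from h import *
c=wcam('w3'); f=lambda x,y,z,o:ray(c,(o[0]+(x+.5)/4-.5,o[1]+(y+.5)/4-.5),z)
t=np.array([f(x,y,.026,(100,292)) for x,y in [(23,82),(757,66),(765,252),(60,268)]]);print(t.round(4)[:,:2]);print('tray c',t.mean(0).round(4), 'yaw',[np.arctan2(-(b-a)[0],(b-a)[1]).round(3) for a,b in((t[0],t[1]),(t[3],t[2]))], np.linalg.norm(t[0]-t[1]),np.linalg.norm(t[1]-t[2]))
print('pocketR',f(667,159.5,.026,(100,292)).round(4))
A,B=f(175,75,.05,(310,195)),f(555,80,.05,(310,195)); print(A,B,np.linalg.norm(A-B)); d=(B-A);a=np.arctan2(-d[0],d[1]);print('press yaw',a); n=np.array([np.cos(a),np.sin(a),0]);print('C',(A+B)/2+.065*n,'well',(A+B)/2+.055*n)
im=cv2.imread('pics/w3.png')
for W in ((.5223,.1114),(.5245,.110),(.524,.1115)):
    q=np.array([proj(c,np.array([W[0]+.0245*np.cos(s),W[1]+.0245*np.sin(s),.05])) for s in np.linspace(0,6.28,60)]); print(W,'rim u',q[:,0].min().round(1),q[:,0].max().round(1),'v',q[:,1].min().round(1),q[:,1].max().round(1))
print('meas u',310+268/4,310+433/4,'v',195+175/4)
cv2.imwrite('pics/w3d.png',cv2.resize(im[225:285,360:435],None,fx=8,fy=8,interpolation=cv2.INTER_CUBIC))
E
```

```text
[[ 0.573  -0.2777]
 [ 0.5897 -0.0331]
 [ 0.6604 -0.0386]
 [ 0.6443 -0.2831]]
tray c [ 0.6169 -0.1581  0.026 ] yaw [np.float64(-0.068), np.float64(-0.066)] 0.2451626143212503 0.07093012532397058
pocketR [ 0.6216 -0.0676  0.026 ]
[0.46362055 0.0594228  0.05      ] [0.47532862 0.16975111 0.05      ] 0.11094780293732942
press yaw -0.10572460402278198
C [0.53411165 0.10772765 0.05      ] well [0.52416748 0.10878293 0.05      ]
(0.5223, 0.1114) rim u 379.3 420.0 v 237.4 275.8
(0.5245, 0.11) rim u 378.3 418.9 v 239.3 277.5
(0.524, 0.1115) rim u 379.5 420.1 v 238.7 277.0
meas u 377.0 418.25 v 238.75
```

View pics/w3d.png

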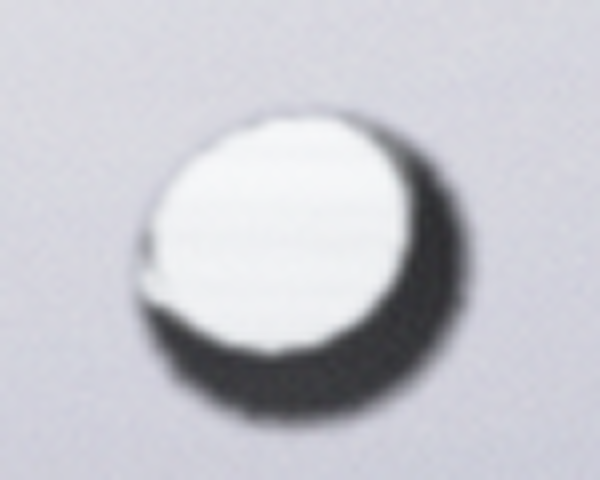

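```bash

python3 -m inch '[[[0,-0.1,0.1],[0,0,0.1]],[[0,-0.2,0.2],[0,0,0.2]],[[0,-0.3,0.3],[0,0,0.3]],[[0,-0.4,0.4],[0,0,0.4]],[[0,-0.5,0.5],[0,0,0.5]],[[0,-0.6,0.6],[0,0,0.6]],[[0,-0.7,0.7],[0,0,0.7]],[[0,-0.75,0.8],[0,0,0.8]],[[0,-0.75,0.9],[0,0,0.9]],[[0,-0.75,1],[0,0,1]]]' 1 |grep pos
python3 -m inch '[[[0,0,0.05],[0,0,0.1]],[[0,0,0.1],[0,0,0.2]],[[0,0,0.15],[0,0,0.3]],[[0,0,0.2],[0,0,0.4]],[[0,0,0.25],[0,0,0.5]],[[0,0,0.3],[0,0,0.6]],[[0,0,0.35],[0,0,0.7]],[[0,0,0.4],[0,0,0.8]],[[0,0,0.4],[0,0,0.9]],[[0,0,0.4],[0,0,1]]]' 1
python3 - <<'E'
from h import *
rows((.4446,-.0384,.024),-.095); snap('w4'); caps('w4')
E
```

```text
position: [0.4316, -0.0343, 0.2531]
clock: 29.45
position: [0.4316, -0.0342, 0.2213]
ee_rot: [0.74, 0.673, -0.0, -0.0]
ft_force: [0.4, 1.5, -1.0]
grip_width: 1.001
grasp_force: 0.0
t 29.45 pos [ 0.4316 -0.0342  0.2213] yaw -0.094 j7 -0.18 shift [-0.037  0.169  2.466] turn [-0.001  0.     0.001]
px 355.6 370.5 [37.1 43.6] fill 1.0 [ 0.4514 -0.1956  0.044 ] dia 37.0
px 325.5 309.2 [41.5 45.9] fill 1.0 [ 0.4275 -0.1255  0.044 ] dia 39.2
px 336.5 217.1 [46.6 50.2] fill 0.99 [ 0.4453 -0.0374  0.044 ] dia 41.0
px 209.2 103.3 [ 28.6 138.7] fill 0.57 [0.3506 0.0661 0.044 ] dia 23.1
px 420.0 25.9 [47.1 53.7] fill 1.0 [0.521 0.106 0.044] dia 36.0
```

```bash

python3 -m inch '[[[-0.03,0.05,0.1],[0,0,0]],[[-0.03,0.1,0.2],[0,0,0]],[[-0.03,0.17,0.3],[0,0,0]],[[-0.03,0.17,0.4],[0,0,0]],[[-0.03,0.17,0.5],[0,0,0]],[[-0.03,0.17,0.6],[0,0,0]],[[-0.03,0.17,0.7],[0,0,0]],[[-0.03,0.17,0.8],[0,0,0]],[[-0.03,0.17,0.9],[0,0,0]],[[-0.03,0.17,1],[0,0,0]]]' 1 25 |grep pos
python3 -m inch '[[[0,0,0.1],[0,0,0]],[[0,0,0.2],[0,0,0]],[[0,0,0.3],[0,0,0]],[[0,0,0.4],[0,0,0]],[[0,0,0.5],[0,0,0]],[[0,0,0.6],[0,0,0]],[[0,0,0.7],[0,0,0]],[[0,0,0.8],[0,0,0]],[[0,0,0.9],[0,0,0]],[[0,0,1],[0,0,0]]]'  |grep pos
python3 -m inch '[[[0,0,0.1],[0,0,0]],[[0,0,0.2],[0,0,0]],[[0,0,0.3],[0,0,0]],[[0,0,0.4],[0,0,0]],[[0,0,0.48],[0,0,0]],[[0,0,0.48],[0,0,0]],[[0,0,0.48],[0,0,0]],[[0,0,0.48],[0,0,0]],[[0,0,0.48],[0,0,0]],[[0,0,0.48],[0,0,0]]]'
python3 -m inch '[[[0,0,0],[0,0,0]],[[0,0,0],[0,0,0]],[[0,0,0],[0,0,0]],[[0,0,0],[0,0,0]],[[0,0,0],[0,0,0]],[[0,0,0],[0,0,0]],[[0,0,0],[0,0,0]],[[0,0,0],[0,0,0]],[[0,0,0],[0,0,0]],[[0,0,0],[0,0,0]]]' 0.3 25
python3 -m inch '[[[0,0,-0.1],[0,0,0]],[[0,0,-0.2],[0,0,0]],[[0,0,-0.3],[0,0,0]],[[0,0,-0.4],[0,0,0]],[[0,0,-0.5],[0,0,0]],[[0,0,-0.6],[0,0,0]],[[0,0,-0.7],[0,0,0]],[[0,0,-0.8],[0,0,0]],[[0,0,-0.9],[0,0,0]],[[0,0,-1],[0,0,0]]]'
python3 - <<'E'
from h import *
rows((.5243,.1094,.053),-.095); bowl_tray()
E
```

```text
position: [0.4451, -0.038, 0.1411]
position: [0.4451, -0.0381, 0.061]
clock: 32.5
position: [0.4453, -0.038, 0.0235]
ee_rot: [0.739, 0.674, 0.0, 0.0]
ft_force: [-0.5, 0.4, -0.4]
grip_width: 1.001
grasp_force: 0.0
clock: 33.5
position: [0.4451, -0.038, 0.0235]
ee_rot: [0.739, 0.674, 0.0, -0.0]
ft_force: [-2.2, 1.7, 5.3]
grip_width: 0.527
grasp_force: 24.9
clock: 34.5
position: [0.445, -0.038, 0.1039]
ee_rot: [0.739, 0.674, 0.0, -0.0]
ft_force: [0.1, 0.4, 0.0]
grip_width: 0.527
grasp_force: 25.8
t 34.5 pos [ 0.445  -0.038   0.1039] yaw -0.092 j7 -0.08 shift [1.926 0.818 0.637] turn [-0.    -0.     0.004]
tray cc [368.7 281.6] [ 332  240   75   84 2794] bowl diff 417 tray diff 0
```

```bash

for i in 1 2; do python3 -m inch '[[[0.1,0.05,0],[0,0,0]],[[0.2,0.1,0],[0,0,0]],[[0.3,0.15,0],[0,0,0]],[[0.4,0.2,0],[0,0,0]],[[0.5,0.25,0],[0,0,0]],[[0.6,0.3,0],[0,0,0]],[[0.7,0.35,0],[0,0,0]],[[0.8,0.38,0],[0,0,0]],[[0.9,0.41,0],[0,0,0]],[[0.963,0.41,0],[0,0,0]]]' |grep pos; done
python3 -m inch '[[[0,0,0.1],[0,0,0]],[[0,0,0.2],[0,0,0]],[[0,0,0.3],[0,0,0]],[[0,0,0.35],[0,0,0]],[[0,0,0.4],[0,0,0]],[[0,0,0.45],[0,0,0]],[[0,0,0.5],[0,0,0]],[[0,0,0.54],[0,0,0]],[[0,0,0.58],[0,0,0]],[[0,0,0.6],[0,0,0]]]'
```

```text
position: [0.4851, 0.0365, 0.1033]
position: [0.5247, 0.1103, 0.1032]
clock: 37.55
position: [0.5244, 0.1094, 0.055]
ee_rot: [0.739, 0.674, -0.0, -0.0]
ft_force: [0.3, -0.4, -0.5]
grip_width: 0.526
grasp_force: 25.8
```

Release (partial opening), lift clear, then back out over the front.

```bash

python3 -m inch '[[[0,0,0.01],[0,0,0]],[[0,0,0.01],[0,0,0]],[[0,0,0.01],[0,0,0]],[[0,0,0.01],[0,0,0]],[[0,0,0.01],[0,0,0]],[[0,0,-0.1],[0,0,0]],[[0,0,-0.2],[0,0,0]],[[0,0,-0.35],[0,0,0]],[[0,0,-0.5],[0,0,0]],[[0,0,-0.7],[0,0,0]]]' 0.72
python3 -m inch '[[[0,0,-0.1],[0,0,0]],[[0,0,-0.3],[0,0,0]],[[0,0,-0.5],[0,0,0]],[[0,0,-0.7],[0,0,0]],[[0,0,-0.85],[0,0,0]],[[0,0,-1],[0,0,0]],[[0.3,0,-1],[0,0,0]],[[0.6,0,-1],[0,0,0]],[[0.6,0,-1],[0,0,0]],[[0.6,0,-1],[0,0,0]]]' 0
python3 - <<'E'
from h import *
snap('w5'); caps('w5',z=.074); bowl_tray()
a=-.095;n=np.array([np.cos(a),np.sin(a)]);W=np.array([.5243,.1094]);C=W+.01*n
e=2.13; rows(np.r_[C+(.055-.15*np.cos(e)+.05)*n,.088+.15*np.sin(e)+.06],-.095); print(C)
E
```

```text
clock: 38.55
position: [0.5244, 0.1093, 0.1125]
ee_rot: [0.739, 0.674, 0.0, -0.0]
ft_force: [0.3, 0.6, 0.1]
grip_width: 0.722
grasp_force: 0.0
clock: 39.55
position: [0.5287, 0.1574, 0.1912]
ee_rot: [0.738, 0.674, -0.0, 0.0]
ft_force: [-0.7, -0.3, 0.3]
grip_width: -0.001
grasp_force: 0.0
px 589.9 361.8 [33.6 44.2] fill 0.76 [0.7346 0.0314 0.074 ] dia 27.0
px 608.3 319.1 [19.6 46.9] fill 0.76 [0.7444 0.0689 0.074 ] dia 15.1
px 601.7 270.0 [30.2 67.9] fill 0.7 [0.7343 0.1107 0.074 ] dia 22.4
px 615.9 189.1 [ 48.  102.8] fill 0.88 [0.7368 0.171  0.074 ] dia 33.4
px 619.5 119.1 [26.1 40.6] fill 0.84 [0.7329 0.218  0.074 ] dia 17.3
px 548.2 2.1 [50.7 98.7] fill 0.18 [0.6804 0.291  0.074 ] dia 30.9
px 235.0 18.3 [ 54.6 133.1] fill 0.65 [0.4887 0.2995 0.074 ] dia 33.7
tray cc [368.7 281.6] [ 332  240   75   84 2793] bowl diff 186 tray diff 0
t 39.65 pos [0.5289 0.1562 0.1913] yaw -0.093 j7 -0.39 shift [-0.594  2.429 -1.048] turn [-0.     0.001  0.003]
[0.53425491 0.10845143]
```

```bash
python3 - <<'E'
from h import *
c=wcam('w5'); u,v=proj(c,np.array([.5243,.1094,.074])); print(u,v)
im=cv2.imread('pics/w5.png');g=im.min(2); print(g[int(v)-60:int(v)+61:10,int(u)-60:int(u)+61:10])
caps('w5',190,.074)
E
```

```text
320.27170139285937 294.5419061300848
[[175 133 106 170 205 202 202 199 199 199 203 202 119]
 [107 106 105 109 106 182 196 197 202 200 202 202 165]
 [107 107 109 103 104  98 110  98 105 105 203 200 197]
 [105 106 105 103 102  98  97  95 101 106 193 198 199]
 [107 107 106 101 111 179 179 180 137  71 195 196 196]
 [102 108 104  94 179 178 177 179 174  94 195 196 194]
 [101 102 104 107 179  81  18  78 253 247 195 196 194]
 [103 104 104  20  24  76  11  78  40  23 195 191 193]
 [103 101 103  24  25  76  15  73  61  21 188 192 189]
 [102 100 101  15  36  78  16  76  75  22 115 190 193]
 [101 101  28  21  14  32  40  73  18  24  21 187  59]
 [ 28  37  20  24  21  17  38  22  25  16  15  35  41]
 [ 17  15  18  21  27  18  39  19  20  17  22  29  20]]
px 592.6 403.1 [47.6 57.6] fill 0.88 [ 0.7414 -0.0091  0.074 ] dia 39.6
px 592.3 361.9 [37.7 50.4] fill 0.84 [0.7365 0.0312 0.074 ] dia 30.2
px 609.0 318.9 [22.7 51.4] fill 0.78 [0.7449 0.0691 0.074 ] dia 17.6
px 413.1 297.7 [  6.5 110.9] fill 0.74 [0.5944 0.1005 0.074 ] dia 4.9
px 609.1 267.8 [53.2 94.8] fill 0.9 [0.7396 0.1119 0.074 ] dia 39.4
px 330.0 268.5 [117.5 175.2] fill 0.33 [0.5334 0.1298 0.074 ] dia 87.3
px 616.8 187.2 [ 50.4 108. ] fill 0.89 [0.7372 0.1723 0.074 ] dia 35.0
px 622.3 94.2 [ 37.1 129.6] fill 0.86 [0.7326 0.2335 0.074 ] dia 24.1
px 628.2 21.0 [23.  34.2] fill 0.83 [0.7304 0.2762 0.074 ] dia 14.2
px 547.7 3.0 [49.8 99.5] fill 0.22 [0.6801 0.2905 0.074 ] dia 30.4
px 232.1 18.5 [ 56.1 135.6] fill 0.7 [0.4868 0.2995 0.074 ] dia 34.7
```

```bash
python3 - <<'E'
from h import *
a=-.095;n=np.array([np.cos(a),np.sin(a)]);C=np.array([.5343,.1085])
rows(np.r_[C+.137*n,.27],a)
P=lambda e:np.array([.055-.15*np.cos(e),.088+.15*np.sin(e)])
for e in np.arange(2.15,.0,-.1): print(e.round(2),((P(e)-P(2.15))/.08*[1,-1]).round(2))
print(.067,((P(.067)-P(2.15))/.08*[1,-1]).round(3))
E
```

```text
t 39.65 pos [0.5289 0.1562 0.1913] yaw -0.093 j7 -0.39 shift [-0.592  1.835 -0.984] turn [-0.     0.001  0.003]
2.15 [ 0. -0.]
2.05 [-0.16 -0.09]
1.95 [-0.33 -0.17]
1.85 [-0.51 -0.23]
1.75 [-0.69 -0.28]
1.65 [-0.88 -0.3 ]
1.55 [-1.07 -0.31]
1.45 [-1.25 -0.29]
1.35 [-1.44 -0.26]
1.25 [-1.62 -0.21]
1.15 [-1.79 -0.14]
1.05 [-1.96 -0.06]
0.95 [-2.12  0.04]
0.85 [-2.26  0.16]
0.75 [-2.4   0.29]
0.65 [-2.52  0.43]
0.55 [-2.62  0.59]
0.45 [-2.71  0.75]
0.35 [-2.79  0.93]
0.25 [-2.84  1.11]
0.15 [-2.88  1.29]
0.05 [-2.9   1.48]
0.067 [-2.897  1.444]
```

```bash

python3 -m inch '[[[0,0,-0.2],[0,0,0]],[[0,0,-0.4],[0,0,0]],[[-0.06,0,-0.6],[0,0,0]],[[-0.12,0.05,-0.8],[0,0,0]],[[-0.2,0.1,-0.98],[0,0,0]],[[-0.3,0.3,-0.98],[0,0,0]],[[-0.4,0.5,-0.98],[0,0,0]],[[-0.5,0.7,-0.98],[0,0,0]],[[-0.59,0.9,-0.98],[0,0,0]],[[-0.59,1,-0.98],[0,0,0]]]' 0.35 |grep pos
python3 -m inch '[[[0,0.2,0],[0,0,0]],[[0,0.4,0],[0,0,0]],[[0,0.6,0],[0,0,0]],[[0,0.8,0],[0,0,0]],[[0,0.835,0],[0,0,0]],[[0,0.835,0],[0,0,0]],[[0,0.835,0],[0,0,0]],[[0,0.835,0],[0,0,0]],[[0,0.835,0],[0,0,0]],[[0,0.835,0],[0,0,0]]]' 0.35 |grep pos
python3 -m inch '[[[0,0,0.1],[0,0,0]],[[0,0,0.2],[0,0,0]],[[0,0,0.3],[0,0,0]],[[0,0,0.4],[0,0,0]],[[0,0,0.5],[0,0,0]],[[0,0,0.6],[0,0,0]],[[0,0,0.7],[0,0,0]],[[0,0,0.8],[0,0,0]],[[0,0,0.9],[0,0,0]],[[0,0,0.95],[0,0,0]]]'
python3 - <<'E'
from h import *
im=manip.camera('side'); cv2.imwrite('pics/s2.png',cv2.resize(im[110:270,230:400,::-1],None,fx=3.6,fy=3.6))
E
```

```text
position: [0.6051, 0.1005, 0.2697]
position: [0.6705, 0.0969, 0.2699]
clock: 42.65
position: [0.6704, 0.0967, 0.1926]
ee_rot: [0.739, 0.674, -0.0, -0.0]
ft_force: [-0.1, -0.7, -0.2]
grip_width: 0.348
grasp_force: 0.0
```

View pics/s2.png

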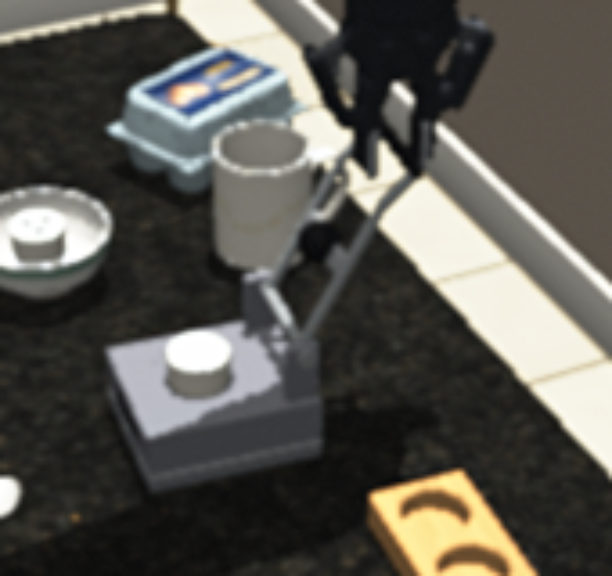

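```bash

python3 -m inch '[[[0,0,0],[0,0,0]],[[0,0,0],[0,0,0]],[[0,0,0],[0,0,0]],[[0,0,0],[0,0,0]],[[0,0,0],[0,0,0]],[[0,0,0],[0,0,0]],[[0,0,0],[0,0,0]],[[0,0,0],[0,0,0]],[[0,0,0],[0,0,0]],[[0,0,0],[0,0,0]]]' 0 20
python3 -m inch '[[[0,-0.08,-0.05],[0,0,0]],[[0,-0.16,-0.09],[0,0,0]],[[0,-0.25,-0.13],[0,0,0]],[[0,-0.33,-0.17],[0,0,0]],[[0,-0.42,-0.2],[0,0,0]],[[0,-0.51,-0.23],[0,0,0]],[[0,-0.6,-0.26],[0,0,0]],[[0,-0.69,-0.28],[0,0,0]],[[0,-0.78,-0.29],[0,0,0]],[[0,-0.88,-0.3],[0,0,0]]]'
python3 -m inch '[[[0,-0.1,-0.01],[0,0,0]],[[0,-0.19,-0.01],[0,0,0]],[[0,-0.28,0],[0,0,0]],[[0,-0.37,0.01],[0,0,0]],[[0,-0.46,0.02],[0,0,0]],[[0,-0.56,0.04],[0,0,0]],[[0,-0.65,0.06],[0,0,0]],[[0,-0.74,0.09],[0,0,0]],[[0,-0.82,0.12],[0,0,0]],[[0,-0.91,0.16],[0,0,0]]]'
python3 - <<'E'
from h import *
a=-.095;n=np.array([np.cos(a),np.sin(a)]);C=np.array([.5343,.1085]);p=manip.get_obs()['position']
x=n@(p[:2]-C);z=p[2]+.019;print(x,z,np.hypot(x-.055,z-.088),np.arctan2(z-.088,.055-x))
E
```

```text
clock: 43.7
position: [0.6707, 0.0968, 0.1938]
ee_rot: [0.739, 0.674, 0.0, -0.0]
ft_force: [-1.0, 0.1, 0.6]
grip_width: 0.13
grasp_force: 20.2
clock: 44.7
position: [0.6006, 0.1041, 0.219]
ee_rot: [0.738, 0.674, 0.001, 0.0]
ft_force: [3.5, 3.7, -0.1]
grip_width: 0.132
grasp_force: 19.6
clock: 45.7
position: [0.5277, 0.1112, 0.2056]
ee_rot: [0.738, 0.674, 0.001, -0.0]
ft_force: [2.1, 6.7, 5.0]
grip_width: 0.131
grasp_force: 20.5
-0.006786645773254967 0.22463121100532568 0.1499522504555751 1.146102159178848
```

```bash

python3 -m inch '[[[0.02,-0.08,0.04],[0,0,0]],[[0.02,-0.17,0.08],[0,0,0]],[[0.02,-0.25,0.13],[0,0,0]],[[0.02,-0.33,0.18],[0,0,0]],[[0.02,-0.4,0.24],[0,0,0]],[[0.02,-0.47,0.3],[0,0,0]],[[0.02,-0.54,0.36],[0,0,0]],[[0.02,-0.61,0.43],[0,0,0]],[[0.02,-0.67,0.5],[0,0,0]],[[0.02,-0.73,0.57],[0,0,0]]]'
python3 -m inch '[[[0,-0.05,0.08],[0,0,0]],[[0,-0.1,0.16],[0,0,0]],[[0,-0.15,0.24],[0,0,0]],[[0,-0.19,0.32],[0,0,0]],[[0,-0.23,0.41],[0,0,0]],[[0,-0.27,0.5],[0,0,0]],[[0,-0.3,0.59],[0,0,0]],[[0,-0.32,0.68],[0,0,0]],[[0,-0.34,0.77],[0,0,0]],[[0,-0.36,0.86],[0,0,0]]]'
python3 -m inch '[[[0,0,0.02],[0,0,0]],[[0,0,0.04],[0,0,0]],[[0,-0.01,0.06],[0,0,0]],[[0,-0.01,0.08],[0,0,0]],[[0,-0.01,0.1],[0,0,0]],[[0,-0.01,0.12],[0,0,0]],[[0,-0.02,0.14],[0,0,0]],[[0,-0.02,0.16],[0,0,0]],[[0,-0.02,0.18],[0,0,0]],[[0,-0.02,0.18],[0,0,0]]]'
python3 - <<'E'
from h import *
a=-.095;n=np.array([np.cos(a),np.sin(a)]);C=np.array([.5343,.1085]);p=manip.get_obs()['position']
x=n@(p[:2]-C);z=p[2]+.019;print(x,z,np.hypot(x-.055,z-.088),np.arctan2(z-.088,.055-x))
E
```

```text
clock: 46.7
position: [0.4698, 0.117, 0.1588]
ee_rot: [0.739, 0.674, 0.0, -0.0]
ft_force: [5.1, 5.0, 0.7]
grip_width: 0.128
grasp_force: 20.0
clock: 47.7
position: [0.4417, 0.1195, 0.0901]
ee_rot: [0.739, 0.674, 0.0, 0.0]
ft_force: [3.8, 4.2, 3.5]
grip_width: 0.129
grasp_force: 20.4
clock: 48.7
position: [0.4403, 0.1197, 0.0771]
ee_rot: [0.739, 0.674, 0.0, -0.0]
ft_force: [-1.9, 2.3, 18.2]
grip_width: 0.133
grasp_force: 21.9
-0.09458750890857218 0.0961212834209298 0.1498078037549287 0.0542379394622311
```

```bash

python3 -m inch '[[[0,0,0],[0,0,0]],[[0,0,0],[0,0,0]],[[0,0,0],[0,0,0]],[[0,0,-0.1],[0,0,0]],[[0,0,-0.2],[0,0,0]],[[0,0,-0.3],[0,0,0]],[[0,0,-0.4],[0,0,0]],[[0,0,-0.5],[0,0,0]],[[0,0,-0.6],[0,0,0]],[[0,0,-0.6],[0,0,0]]]' 0.35
python3 -m inch '[[[0,0,0],[0,0,0]],[[0,0,0],[0,0,0]],[[0,0,0],[0,0,0]],[[0,0,0.05],[0,0,0]],[[0,0,0.1],[0,0,0]],[[0,0,0.15],[0,0,0]],[[0,0,0.2],[0,0,0]],[[0,0,0.23],[0,0,0]],[[0,0,0.25],[0,0,0]],[[0,0,0.26],[0,0,0]]]' 0
python3 -m inch '[[[0,0,0.005],[0,0,0]],[[0,0,0.01],[0,0,0]],[[0,0,0.015],[0,0,0]],[[0,0,0.02],[0,0,0]],[[0,0,0.025],[0,0,0]],[[0,0,0.03],[0,0,0]],[[0,0,0.03],[0,0,0]],[[0,0,0.03],[0,0,0]],[[0,0,0.03],[0,0,0]],[[0,0,0.03],[0,0,0]]]' 0
```

```text
clock: 49.7
position: [0.4405, 0.1198, 0.1253]
ee_rot: [0.739, 0.674, 0.001, 0.0]
ft_force: [0.8, 0.4, 0.2]
grip_width: 0.351
grasp_force: 0.0
clock: 50.7
position: [0.4399, 0.1196, 0.1037]
ee_rot: [0.739, 0.674, -0.0, -0.0]
ft_force: [-4.6, -1.9, 14.6]
grip_width: 0.003
grasp_force: 7.0
clock: 51.7
position: [0.44, 0.1196, 0.1032]
ee_rot: [0.739, 0.674, 0.0, -0.001]
ft_force: [-14.2, -5.5, 33.5]
grip_width: -0.0
grasp_force: 17.0
```

```bash

python3 -m inch '[[[0,0,-0.2],[0,0,0]],[[0,0,-0.4],[0,0,0]],[[0,0,-0.6],[0,0,0]],[[-0.1,0,-0.7],[0,0,0]],[[-0.3,0,-0.8],[0,0,0]],[[-0.5,0,-0.9],[0,0,0]],[[-0.7,0,-1],[0,0,0]],[[-0.8,0,-1],[0,0,0]],[[-0.9,0,-1],[0,0,0]],[[-1,0,-1],[0,0,-0.03]]]' 0.9 |grep pos
python3 -m inch '[[[-0.2,0,0],[0,0,0]],[[-0.4,0,0],[0,0,0]],[[-0.6,0,0],[0,0,0]],[[-0.8,0,0],[0,0,0]],[[-1,0,0],[0,0,0]],[[-1,0,0],[0,0,0]],[[-1,0,0],[0,0,0]],[[-1,0,0],[0,0,0]],[[-1,0,0],[0,0,0]],[[-1,0,0],[0,0,0]]]' |grep pos
python3 - <<'E'
from h import *
rows((.4270,-.1257,.023),-.067); snap('w6'); caps('w6'); bowl_tray()
E
```

```text
position: [0.4322, 0.0393, 0.1805]
position: [0.4271, -0.0394, 0.1808]
t 53.7 pos [ 0.4271 -0.0394  0.1808] yaw -0.067 j7 -0.14 shift [-1.076  0.071  1.973] turn [-0.  0. -0.]
px 359.2 393.6 [39.7 49.6] fill 1.0 [ 0.4514 -0.1948  0.044 ] dia 35.3
px 328.0 325.8 [46.3 51.3] fill 1.0 [ 0.4278 -0.1255  0.044 ] dia 38.8
px 202.2 88.2 [ 33.3 158.3] fill 0.58 [0.3515 0.0655 0.044 ] dia 23.3
px 475.1 21.1 [16.1 45.6] fill 0.88 [0.5392 0.0947 0.044 ] dia 10.7
tray cc [368.7 281.6] [ 332  240   75   84 2792] bowl diff 555 tray diff 0
```

```bash

python3 -m inch '[[[-0.2,0.07,0],[0,0,0]],[[-0.4,0.07,0],[0,0,0]],[[-0.6,0.07,0.1],[0,0,0]],[[-0.8,0.07,0.2],[0,0,0]],[[-0.9,0.07,0.3],[0,0,0]],[[-1,0.07,0.4],[0,0,0]],[[-1,0.07,0.5],[0,0,0]],[[-1,0.07,0.6],[0,0,0]],[[-1,0.07,0.7],[0,0,0]],[[-1,0.07,0.8],[0,0,0]]]' 0.9 25 |grep pos
python3 -m inch '[[[-0.07,0,0.1],[0,0,0]],[[-0.07,0,0.2],[0,0,0]],[[-0.07,0,0.3],[0,0,0]],[[-0.07,0,0.4],[0,0,0]],[[-0.07,0,0.5],[0,0,0]],[[-0.07,0,0.6],[0,0,0]],[[-0.07,0,0.7],[0,0,0]],[[-0.07,0,0.8],[0,0,0]],[[-0.07,0,0.9],[0,0,0]],[[-0.07,0,1],[0,0,0]]]' |grep pos
python3 -m inch '[[[0,0,0.06],[0,0,0]],[[0,0,0.12],[0,0,0]],[[0,0,0.17],[0,0,0]],[[0,0,0.17],[0,0,0]],[[0,0,0.17],[0,0,0]],[[0,0,0.17],[0,0,0]],[[0,0,0.17],[0,0,0]],[[0,0,0.17],[0,0,0]],[[0,0,0.17],[0,0,0]],[[0,0,0.17],[0,0,0]]]' |grep pos
python3 -m inch '[[[0,0,0],[0,0,0]],[[0,0,0],[0,0,0]],[[0,0,0],[0,0,0]],[[0,0,0],[0,0,0]],[[0,0,0],[0,0,0]],[[0,0,0],[0,0,0]],[[0,0,0],[0,0,0]],[[0,0,0],[0,0,0]],[[0,0,0],[0,0,0]],[[0,0,0],[0,0,0]]]' 0.3 25
python3 -m inch '[[[0,0,-0.1],[0,0,0]],[[0,0,-0.2],[0,0,0]],[[0,0,-0.3],[0,0,0]],[[0,0,-0.4],[0,0,0]],[[0,0,-0.5],[0,0,0]],[[0,0,-0.6],[0,0,0]],[[0,0,-0.7],[0,0,0]],[[0,0,-0.8],[0,0,0]],[[0,0,-0.9],[0,0,0]],[[0,0,-1],[0,0,0]]]'
python3 - <<'E'
from h import *
a=-.067;m=np.array([-np.sin(a),np.cos(a)])
for k in (.09,.03,-.03,-.09):
    P=np.array([.6169,-.1581])+k*m; print(P.round(4)); rows(np.r_[P,.031],a)
bowl_tray()
E
```

```text
position: [0.4273, -0.1196, 0.1162]
position: [0.4269, -0.1257, 0.0362]
position: [0.4269, -0.1257, 0.0233]
clock: 57.8
position: [0.4269, -0.1257, 0.0235]
ee_rot: [0.731, 0.683, 0.0, -0.0]
ft_force: [-2.0, 0.9, 5.3]
grip_width: 0.524
grasp_force: 25.2
clock: 58.8
position: [0.4268, -0.1257, 0.1039]
ee_rot: [0.731, 0.683, 0.0, -0.0]
ft_force: [-0.7, 0.3, -0.3]
grip_width: 0.523
grasp_force: 25.9
[ 0.6229 -0.0683]
t 58.8 pos [ 0.4268 -0.1257  0.1039] yaw -0.068 j7 0.16 shift [0.882 2.397 0.912] turn [-0.    -0.    -0.001]
[ 0.6189 -0.1282]
t 58.8 pos [ 0.4268 -0.1257  0.1039] yaw -0.068 j7 0.16 shift [0.132 2.398 0.912] turn [-0.    -0.    -0.001]
[ 0.6149 -0.188 ]
t 58.8 pos [ 0.4268 -0.1257  0.1039] yaw -0.068 j7 0.16 shift [-0.618  2.399  0.912] turn [-0.    -0.    -0.001]
[ 0.6109 -0.2479]
t 58.8 pos [ 0.4268 -0.1257  0.1039] yaw -0.068 j7 0.16 shift [-1.368  2.399  0.911] turn [-0.    -0.    -0.001]
tray cc [368.7 281.6] [ 332  240   75   84 2794] bowl diff 445 tray diff 0
```

```bash

for i in 1 2 3; do python3 -m inch '[[[0.03,0.1,0],[0,0,0]],[[0.06,0.2,0],[0,0,0]],[[0.09,0.3,0],[0,0,0]],[[0.12,0.4,0],[0,0,0]],[[0.15,0.5,0],[0,0,0]],[[0.18,0.6,0],[0,0,0]],[[0.21,0.7,0],[0,0,0]],[[0.24,0.75,0],[0,0,0]],[[0.27,0.8,0],[0,0,0]],[[0.294,0.8,0],[0,0,0]]]' | grep pos; done
python3 -m inch '[[[0,0,0.1],[0,0,0]],[[0,0,0.2],[0,0,0]],[[0,0,0.3],[0,0,0]],[[0,0,0.4],[0,0,0]],[[0,0,0.5],[0,0,0]],[[0,0,0.58],[0,0,0]],[[0,0,0.66],[0,0,0]],[[0,0,0.7],[0,0,0]],[[0,0,0.75],[0,0,0]],[[0,0,0.75],[0,0,0]]]'
python3 -c "
from h import *
rows((.6229,-.0683,.0325),-.067)"
```

```text
position: [0.4926, -0.1064, 0.1033]
position: [0.5581, -0.0872, 0.1033]
position: [0.6235, -0.0681, 0.1032]
clock: 62.85
position: [0.623, -0.0683, 0.0428]
ee_rot: [0.731, 0.683, -0.0, -0.0]
ft_force: [-0.1, -0.1, -0.4]
grip_width: 0.525
grasp_force: 25.9
t 62.85 pos [ 0.623  -0.0683  0.0428] yaw -0.068 j7 0.24 shift [ 0.    -0.001  0.129] turn [-0.001 -0.    -0.001]
```

```bash

python3 -m inch '[[[0,0,0.02],[0,0,0]],[[0,0,0.04],[0,0,0]],[[0,0,0.06],[0,0,0]],[[0,0,0.08],[0,0,0]],[[0,0,0.1],[0,0,0]],[[0,0,0.11],[0,0,0]],[[0,0,0.12],[0,0,0]],[[0,0,0.13],[0,0,0]],[[0,0,0.13],[0,0,0]],[[0,0,0.13],[0,0,0]]]'
python3 -m inch '[[[0,0,0],[0,0,0]],[[0,0,0],[0,0,0]],[[0,0,0],[0,0,0]],[[0,0,0],[0,0,0]],[[0,0,0],[0,0,0]],[[0,0,-0.1],[0,0,0]],[[0,0,-0.2],[0,0,0]],[[0,0,-0.4],[0,0,0]],[[0,0,-0.6],[0,0,0]],[[0,0,-0.8],[0,0,0]]]' 0.72
python3 -m inch '[[[0,-0.1,-0.1],[0,0,0]],[[0,-0.2,-0.2],[0,0,0]],[[0,-0.3,-0.3],[0,0,0]],[[0,-0.4,-0.4],[0,0,0]],[[0,-0.5,-0.5],[0,0,0]],[[0,-0.6,-0.6],[0,0,0]],[[0,-0.7,-0.7],[0,0,0]],[[0,-0.8,-0.8],[0,0,0]],[[0,-0.9,-0.9],[0,0,0]],[[0,-1,-1],[0,0,0]]]' 0.9
python3 - <<'E'
from h import *
rows((.4512,-.196,.023),-.067); snap('w7'); caps('w7',170,z=.052); bowl_tray()
c=wcam('w7');print(proj(c,np.array([.6229,-.0683,.052])))
E
```

```text
clock: 63.85
position: [0.6232, -0.0684, 0.0329]
ee_rot: [0.731, 0.683, 0.0, -0.0]
ft_force: [0.5, 0.2, -0.4]
grip_width: 0.519
grasp_force: 25.9
clock: 64.85
position: [0.6236, -0.0685, 0.099]
ee_rot: [0.731, 0.683, 0.001, 0.0]
ft_force: [1.0, 0.1, -0.4]
grip_width: 0.721
grasp_force: 0.0
clock: 65.85
position: [0.5427, -0.0629, 0.1776]
ee_rot: [0.731, 0.683, 0.0, -0.0]
ft_force: [0.1, -0.4, 0.8]
grip_width: 0.901
grasp_force: 0.0
t 65.85 pos [ 0.5427 -0.0629  0.1776] yaw -0.068 j7 0.1 shift [-1.737 -1.028  1.932] turn [ 0.    -0.    -0.001]
px 407.9 390.0 [38.7 42.8] fill 0.51 [ 0.6076 -0.2082  0.052 ] dia 32.9
px 228.9 384.2 [39.4 45.7] fill 0.98 [ 0.4564 -0.1923  0.052 ] dia 33.4
px 594.5 355.4 [43.7 54. ] fill 0.8 [ 0.761  -0.1844  0.052 ] dia 36.0
px 408.5 346.3 [17.8 38.4] fill 0.79 [ 0.6082 -0.1658  0.052 ] dia 14.6
px 419.5 283.6 [23.  41.9] fill 0.85 [ 0.6167 -0.1106  0.052 ] dia 17.9
px 599.1 297.8 [55.8 91.9] fill 0.91 [ 0.7573 -0.1322  0.052 ] dia 43.7
px 432.9 227.2 [68.1 88.3] fill 0.83 [ 0.6263 -0.066   0.052 ] dia 50.5
px 384.6 273.3 [ 21.6 228.7] fill 0.59 [ 0.5898 -0.1003  0.052 ] dia 16.6
px 610.9 217.0 [ 57.7 103. ] fill 0.92 [ 0.7567 -0.067   0.052 ] dia 42.4
px 618.0 128.4 [ 47.3 121.6] fill 0.88 [ 0.752 -0.004  0.052] dia 32.5
px 265.3 54.6 [ 13.6 219.8] fill 0.77 [0.515  0.0583 0.052 ] dia 8.9
px 315.4 29.7 [ 11.2 106.1] fill 0.78 [0.5487 0.0706 0.052 ] dia 7.2
px 220.9 25.6 [10.8 79. ] fill 0.85 [0.4884 0.0771 0.052 ] dia 6.9
px 48.3 66.4 [ 36.9 162.3] fill 0.6 [0.3714 0.0609 0.052 ] dia 24.4
px 624.2 39.7 [33.  89.6] fill 0.87 [0.7473 0.0514 0.052 ] dia 21.3
px 299.0 8.8 [ 18.6 336.7] fill 0.71 [0.5392 0.0832 0.052 ] dia 11.8
tray cc [370.5 285. ] [ 332  244   75   80 2534] bowl diff 256 tray diff 336
[428.31538886 230.50721511]
```

```bash
python3 -c "
from h import *
caps('w7',205,z=.052)"
python3 -m inch '[[[-0.1,-0.1,0],[0,0,0]],[[-0.2,-0.2,0],[0,0,0]],[[-0.3,-0.3,0],[0,0,0]],[[-0.4,-0.4,0],[0,0,0]],[[-0.5,-0.5,0],[0,0,0]],[[-0.6,-0.6,0],[0,0,0]],[[-0.7,-0.7,0],[0,0,0]],[[-0.8,-0.8,0],[0,0,0]],[[-0.9,-0.9,0],[0,0,0]],[[-1,-1,0],[0,0,0]]]' 0.9 25 |grep pos
python3 -m inch '[[[-0.2,-0.03,0],[0,0,0]],[[-0.4,-0.03,0],[0,0,0]],[[-0.6,-0.03,0.1],[0,0,0]],[[-0.74,-0.03,0.2],[0,0,0]],[[-0.74,-0.03,0.3],[0,0,0]],[[-0.74,-0.03,0.4],[0,0,0]],[[-0.74,-0.03,0.5],[0,0,0]],[[-0.74,-0.03,0.6],[0,0,0]],[[-0.74,-0.03,0.7],[0,0,0]],[[-0.74,-0.03,0.8],[0,0,0]]]' |grep pos
python3 -m inch '[[[0,0,0.1],[0,0,0]],[[0,0,0.2],[0,0,0]],[[0,0,0.3],[0,0,0]],[[0,0,0.4],[0,0,0]],[[0,0,0.5],[0,0,0]],[[0,0,0.6],[0,0,0]],[[0,0,0.7],[0,0,0]],[[0,0,0.8],[0,0,0]],[[0,0,0.9],[0,0,0]],[[0,0,0.98],[0,0,0]]]' |grep pos
python3 -m inch '[[[0,0,0.05],[0,0,0]],[[0,0,0.1],[0,0,0]],[[0,0,0.15],[0,0,0]],[[0,0,0.15],[0,0,0]],[[0,0,0.15],[0,0,0]],[[0,0,0.15],[0,0,0]],[[0,0,0.15],[0,0,0]],[[0,0,0.15],[0,0,0]],[[0,0,0.15],[0,0,0]],[[0,0,0.15],[0,0,0]]]' |grep pos
python3 -m inch '[[[0,0,0],[0,0,0]],[[0,0,0],[0,0,0]],[[0,0,0],[0,0,0]],[[0,0,0],[0,0,0]],[[0,0,0],[0,0,0]],[[0,0,0],[0,0,0]],[[0,0,0],[0,0,0]],[[0,0,0],[0,0,0]],[[0,0,0],[0,0,0]],[[0,0,0],[0,0,0]]]' 0.3 25
python3 -m inch '[[[0,0,-0.1],[0,0,0]],[[0,0,-0.2],[0,0,0]],[[0,0,-0.3],[0,0,0]],[[0,0,-0.4],[0,0,0]],[[0,0,-0.5],[0,0,0]],[[0,0,-0.6],[0,0,0]],[[0,0,-0.7],[0,0,0]],[[0,0,-0.8],[0,0,0]],[[0,0,-0.9],[0,0,0]],[[0,0,-1],[0,0,0]]]'
python3 - <<'E'
from h import *
rows((.6189,-.1282,.0325),-.067)
bowl_tray()
E
```

```text
px 229.0 386.7 [32.1 47.4] fill 0.97 [ 0.4561 -0.1948  0.052 ] dia 27.2
px 594.2 355.4 [41.5 52.7] fill 0.79 [ 0.7608 -0.1845  0.052 ] dia 34.2
px 598.9 297.7 [54.  90.2] fill 0.91 [ 0.7571 -0.132   0.052 ] dia 42.3
px 429.3 230.6 [56.  61.5] fill 1.0 [ 0.6236 -0.0684  0.052 ] dia 41.6
px 610.8 216.6 [ 56.7 100.9] fill 0.92 [ 0.7566 -0.0666  0.052 ] dia 41.6
px 618.3 128.3 [ 46.6 120.1] fill 0.87 [ 0.7522 -0.004   0.052 ] dia 32.0
px 285.1 55.5 [ 11.9 151.3] fill 0.84 [0.5278 0.0569 0.052 ] dia 7.8
px 316.4 29.8 [  9.1 101.3] fill 0.76 [0.5493 0.0705 0.052 ] dia 5.8
px 48.2 66.9 [ 35.7 160.8] fill 0.58 [0.3713 0.0606 0.052 ] dia 23.6
px 623.8 42.2 [32.6 78.6] fill 0.86 [0.7473 0.05   0.052 ] dia 21.1
px 253.5 2.7 [ 21.3 290.7] fill 0.32 [0.5108 0.0885 0.052 ] dia 13.5
position: [0.4574, -0.1379, 0.1769]
position: [0.4518, -0.1959, 0.1122]
position: [0.4516, -0.1962, 0.0337]
position: [0.4517, -0.1962, 0.0225]
clock: 70.95
position: [0.4518, -0.1962, 0.0226]
ee_rot: [0.731, 0.683, 0.0, -0.0]
ft_force: [-1.1, 0.2, 5.5]
grip_width: 0.526
grasp_force: 25.5
clock: 71.95
position: [0.4517, -0.1962, 0.1031]
ee_rot: [0.731, 0.683, 0.0, -0.0]
ft_force: [0.4, -0.0, -0.8]
grip_width: 0.528
grasp_force: 25.8
t 71.95 pos [ 0.4517 -0.1962  0.1031] yaw -0.068 j7 0.41 shift [0.99  2.028 0.883] turn [-0.    -0.    -0.001]
tray cc [372.2 286.6] [ 338  245   69   79 2415] bowl diff 261 tray diff 488
```

```bash

for i in 1 2 3; do python3 -m inch '[[[0.03,0.1,0],[0,0,0]],[[0.06,0.2,0],[0,0,0]],[[0.1,0.3,0],[0,0,0]],[[0.13,0.4,0],[0,0,0]],[[0.16,0.5,0],[0,0,0]],[[0.2,0.6,0],[0,0,0]],[[0.25,0.65,0],[0,0,0]],[[0.3,0.676,0],[0,0,0]],[[0.33,0.676,0],[0,0,0]],[[0.33,0.676,0],[0,0,0]]]' | grep pos; done
python3 -m inch '[[[0,0,0.1],[0,0,0]],[[0,0,0.2],[0,0,0]],[[0,0,0.3],[0,0,0]],[[0,0,0.4],[0,0,0]],[[0,0,0.5],[0,0,0]],[[0,0,0.58],[0,0,0]],[[0,0,0.66],[0,0,0]],[[0,0,0.7],[0,0,0]],[[0,0,0.75],[0,0,0]],[[0,0,0.75],[0,0,0]]]'
python3 -c "
from h import *
rows((.6189,-.1282,.0316),-.067)"
```

```text
position: [0.5073, -0.1731, 0.1025]
position: [0.5631, -0.1504, 0.1024]
position: [0.6188, -0.1277, 0.1024]
clock: 76.0
position: [0.6188, -0.1282, 0.0421]
ee_rot: [0.731, 0.683, -0.0, -0.0]
ft_force: [0.4, -0.6, 0.2]
grip_width: 0.524
grasp_force: 25.8
t 76.0 pos [ 0.6188 -0.1282  0.0421] yaw -0.068 j7 0.37 shift [-0.     0.002  0.131] turn [-0.001 -0.    -0.001]
```

```bash

python3 -m inch '[[[0,0,0.02],[0,0,0]],[[0,0,0.04],[0,0,0]],[[0,0,0.06],[0,0,0]],[[0,0,0.08],[0,0,0]],[[0,0,0.1],[0,0,0]],[[0,0,0.11],[0,0,0]],[[0,0,0.12],[0,0,0]],[[0,0,0.13],[0,0,0]],[[0,0,0.13],[0,0,0]],[[0,0,0.13],[0,0,0]]]'
python3 -m inch '[[[0,0,0],[0,0,0]],[[0,0,0],[0,0,0]],[[0,0,0],[0,0,0]],[[0,0,0],[0,0,0]],[[0,0,0],[0,0,0]],[[0,0,-0.1],[0,0,0]],[[0,0,-0.2],[0,0,0]],[[0,0,-0.4],[0,0,0]],[[0,0,-0.6],[0,0,0]],[[0,0,-0.8],[0,0,0]]]' 0.72 |grep pos
python3 -m inch '[[[0,-0.1,-0.1],[0,0,0]],[[0,-0.2,-0.2],[0,0,0]],[[-0.1,-0.3,-0.3],[0,0,0]],[[-0.15,-0.4,-0.4],[0,0,0]],[[-0.2,-0.5,-0.5],[0,0,0]],[[-0.3,-0.6,-0.6],[0,0,0]],[[-0.35,-0.7,-0.7],[0,0,0]],[[-0.4,-0.8,-0.8],[0,0,0]],[[-0.45,-0.9,-0.9],[0,0,0]],[[-0.5,-1,-1],[0,0,0]]]' 0.9 |grep pos
python3 - <<'E'
from h import *
rows((.439,-.261,.023),-.067); snap('w8'); caps('w8',205,z=.052); bowl_tray()
E
```

```text
clock: 77.0
position: [0.619, -0.1282, 0.0321]
ee_rot: [0.731, 0.683, 0.0, -0.0]
ft_force: [0.2, -0.1, 0.1]
grip_width: 0.523
grasp_force: 25.8
position: [0.6193, -0.1284, 0.0982]
position: [0.5358, -0.1629, 0.1767]
t 79.0 pos [ 0.5358 -0.1629  0.1767] yaw -0.068 j7 0.33 shift [-1.305 -1.123  1.921] turn [ 0.    -0.    -0.001]
px 598.2 342.9 [45.5 72. ] fill 0.87 [ 0.7548 -0.2722  0.052 ] dia 36.9
px 608.2 271.7 [48.2 95. ] fill 0.9 [ 0.7535 -0.21    0.052 ] dia 36.8
px 434.0 175.9 [60.  65.1] fill 1.0 [ 0.6192 -0.128   0.052 ] dia 42.6
px 618.4 190.8 [ 46.1 106.4] fill 0.89 [ 0.7514 -0.1475  0.052 ] dia 33.1
px 442.1 85.8 [65. 73.] fill 1.0 [ 0.6234 -0.0686  0.052 ] dia 43.2
px 624.9 100.5 [ 30.8 129.5] fill 0.83 [ 0.7462 -0.086   0.052 ] dia 20.7
px 631.3 18.0 [17.5 40. ] fill 0.88 [ 0.7422 -0.0364  0.052 ] dia 11.1
tray cc [372.1 289.1] [ 332  244   75   80 2165] bowl diff 258 tray diff 707
```

```bash

python3 -m inch '[[[-0.06,-0.1,0],[0,0,0]],[[-0.12,-0.2,0],[0,0,0]],[[-0.2,-0.3,0],[0,0,0]],[[-0.26,-0.4,0],[0,0,0]],[[-0.32,-0.5,0],[0,0,0]],[[-0.4,-0.6,0],[0,0,0]],[[-0.46,-0.7,0],[0,0,0]],[[-0.52,-0.8,0],[0,0,0]],[[-0.6,-0.95,0],[0,0,0]],[[-0.65,-1.0,0],[0,0,0]]]' 0.9 25 |grep pos
python3 - <<'E'
from h import *
rows((.439,-.261,.023),-.067); snap('w9'); caps('w9',205,z=.044); bowl_tray()
E
```

```text
position: [0.4516, -0.2099, 0.176]
t 80.1 pos [ 0.4516 -0.2099  0.176 ] yaw -0.069 j7 0.36 shift [-0.65  -0.113  1.913] turn [-0.    -0.001 -0.003]
px 515.3 466.4 [31.6 49.3] fill 0.89 [ 0.6176 -0.4518  0.044 ] dia 29.5
px 326.2 384.2 [42.7 50.5] fill 1.0 [ 0.4471 -0.3496  0.044 ] dia 37.0
px 324.8 300.5 [17.3 36.1] fill 0.93 [ 0.4511 -0.2702  0.044 ] dia 13.9
px 560.8 96.9 [61.7 74.5] fill 1.0 [ 0.6233 -0.1277  0.044 ] dia 42.5
px 575.2 14.8 [37.7 72.2] fill 0.87 [ 0.627  -0.0777  0.044 ] dia 24.5
tray cc [373. 290.] [ 335  244   72   80 2108] bowl diff 258 tray diff 781
```

```bash
python3 - <<'E'
from h import *
for t in (150,165): caps('w9',t,z=.044);print()
c=wcam('w9');print(proj(c,np.array([.439,-.261,.044])))
g=cv2.imread('pics/w9.png').min(2);print(g[270:335:5,275:350:5])
E
```

```text
px 515.9 466.0 [32.2 52.3] fill 0.9 [ 0.6182 -0.4513  0.044 ] dia 30.0
px 326.2 383.9 [44.2 51.9] fill 1.0 [ 0.4471 -0.3493  0.044 ] dia 38.3
px 310.2 290.9 [49.7 54.8] fill 1.0 [ 0.44   -0.2609  0.044 ] dia 39.7

px 515.7 466.1 [32.  51.5] fill 0.9 [ 0.618  -0.4514  0.044 ] dia 29.8
px 326.2 384.0 [43.9 51.6] fill 1.0 [ 0.4471 -0.3494  0.044 ] dia 38.0
px 310.4 291.3 [47.8 53.9] fill 1.0 [ 0.4402 -0.2613  0.044 ] dia 38.3
px 518.0 181.1 [41.6 54. ] fill 0.99 [ 0.5986 -0.1839  0.044 ] dia 30.4
px 575.0 15.1 [38.1 74.5] fill 0.87 [ 0.6269 -0.0779  0.044 ] dia 24.8

[308.94377698 291.04631338]
[[ 24  26  37 101 161 176 177 171 169 173 145  88  58  18  27]
 [ 11  23  82 167 172 177 172 173 170 169 172 157  81  34  30]
 [ 20  38 158 172 173 173 176 175 173 169 168 171 135  59  42]
 [ 26  25 172 174 173 171 172 178 179 170 168 171 183  52  64]
 [  7  33 168 173 174 173 171 172 175 218 226 252 253  46  38]
 [ 23  28 173 168 169 173 174 174 173 252 252 253 252  54  45]
 [ 27  22 156 173 166 173 174 175 175 253 252 253 247  29  40]
 [ 36  31  49 173 172 169 171 171 230 253 253 252  85  44  36]
 [ 22  28  23  57 171 173 170 174 252 252 252  87  38  46  41]
 [  7  38  33  26  49  82 153 233 240 128  46  53  59  38  39]
 [ 30   7  29  29  28  43  37  41  45  28  38  56  41  26  40]
 [ 19  20  16  32  38  48  51  50  48  35  44  35  59  39  28]
 [ 28  19  39  30  36  37  52  38  46  54  41  56  50  61  41]]
```

```bash

python3 -m inch '[[[-0.1,-0.05,0],[0,0,0]],[[-0.2,-0.1,0],[0,0,0]],[[-0.4,-0.11,0.1],[0,0,0]],[[-0.6,-0.11,0.2],[0,0,0]],[[-0.65,-0.11,0.3],[0,0,0]],[[-0.65,-0.11,0.4],[0,0,0]],[[-0.65,-0.11,0.5],[0,0,0]],[[-0.65,-0.11,0.6],[0,0,0]],[[-0.65,-0.11,0.7],[0,0,0]],[[-0.65,-0.11,0.8],[0,0,0]]]' |grep pos
python3 -m inch '[[[0,0,0.1],[0,0,0]],[[0,0,0.2],[0,0,0]],[[0,0,0.3],[0,0,0]],[[0,0,0.4],[0,0,0]],[[0,0,0.5],[0,0,0]],[[0,0,0.6],[0,0,0]],[[0,0,0.7],[0,0,0]],[[0,0,0.8],[0,0,0]],[[0,0,0.9],[0,0,0]],[[0,0,0.96],[0,0,0]]]' |grep pos
python3 -m inch '[[[0,0,0.05],[0,0,0]],[[0,0,0.1],[0,0,0]],[[0,0,0.15],[0,0,0]],[[0,0,0.15],[0,0,0]],[[0,0,0.15],[0,0,0]],[[0,0,0.15],[0,0,0]],[[0,0,0.15],[0,0,0]],[[0,0,0.15],[0,0,0]],[[0,0,0.15],[0,0,0]],[[0,0,0.15],[0,0,0]]]' |grep pos
python3 -m inch '[[[0,0,0],[0,0,0]],[[0,0,0],[0,0,0]],[[0,0,0],[0,0,0]],[[0,0,0],[0,0,0]],[[0,0,0],[0,0,0]],[[0,0,0],[0,0,0]],[[0,0,0],[0,0,0]],[[0,0,0],[0,0,0]],[[0,0,0],[0,0,0]],[[0,0,0],[0,0,0]]]' 0.3 25
python3 -m inch '[[[0,0,-0.1],[0,0,0]],[[0,0,-0.2],[0,0,0]],[[0,0,-0.3],[0,0,0]],[[0,0,-0.4],[0,0,0]],[[0,0,-0.5],[0,0,0]],[[0,0,-0.6],[0,0,0]],[[0,0,-0.7],[0,0,0]],[[0,0,-0.8],[0,0,0]],[[0,0,-0.9],[0,0,0]],[[0,0,-1],[0,0,0]]]'
python3 - <<'E'
from h import *
rows((.6151,-.1881,.032),-.067)
bowl_tray()
E
```

```text
position: [0.4409, -0.26, 0.1114]
position: [0.4405, -0.2603, 0.0344]
position: [0.4408, -0.2604, 0.0233]
clock: 84.2
position: [0.4408, -0.2604, 0.0235]
ee_rot: [0.731, 0.683, 0.0, -0.0]
ft_force: [-0.9, 1.8, 5.7]
grip_width: 0.524
grasp_force: 25.3
clock: 85.2
position: [0.4407, -0.2604, 0.1039]
ee_rot: [0.731, 0.683, 0.0, -0.0]
ft_force: [-0.1, -0.2, -0.1]
grip_width: 0.522
grasp_force: 25.8
t 85.2 pos [ 0.4407 -0.2604  0.1039] yaw -0.068 j7 0.59 shift [1.05  2.113 0.899] turn [-0.    -0.    -0.001]
tray cc [377.8 294.7] [ 350  260   57   64 1810] bowl diff 312 tray diff 1159
```

```bash

for i in 1 2 3; do python3 -m inch '[[[0.03,0.1,0],[0,0,0]],[[0.06,0.2,0],[0,0,0]],[[0.1,0.3,0],[0,0,0]],[[0.13,0.4,0],[0,0,0]],[[0.16,0.5,0],[0,0,0]],[[0.2,0.6,0],[0,0,0]],[[0.25,0.65,0],[0,0,0]],[[0.3,0.704,0],[0,0,0]],[[0.35,0.704,0],[0,0,0]],[[0.35,0.704,0],[0,0,0]]]' | grep pos; done
python3 -m inch '[[[0,0,0.1],[0,0,0]],[[0,0,0.2],[0,0,0]],[[0,0,0.3],[0,0,0]],[[0,0,0.4],[0,0,0]],[[0,0,0.5],[0,0,0]],[[0,0,0.58],[0,0,0]],[[0,0,0.66],[0,0,0]],[[0,0,0.7],[0,0,0]],[[0,0,0.75],[0,0,0]],[[0,0,0.75],[0,0,0]]]'
python3 -c "
from h import *
rows((.6151,-.1881,.0325),-.067)"
```

```text
position: [0.4988, -0.2356, 0.1032]
position: [0.557, -0.2114, 0.1032]
position: [0.6151, -0.1873, 0.1032]
clock: 89.25
position: [0.6149, -0.188, 0.0428]
ee_rot: [0.731, 0.683, -0.0, -0.0]
ft_force: [-0.1, 0.7, 0.2]
grip_width: 0.524
grasp_force: 25.8
t 89.25 pos [ 0.6149 -0.188   0.0428] yaw -0.068 j7 0.48 shift [-0.001  0.003  0.129] turn [-0.001 -0.    -0.001]
```

```bash

python3 -m inch '[[[0,0,0.02],[0,0,0]],[[0,0,0.04],[0,0,0]],[[0,0,0.06],[0,0,0]],[[0,0,0.08],[0,0,0]],[[0,0,0.1],[0,0,0]],[[0,0,0.11],[0,0,0]],[[0,0,0.12],[0,0,0]],[[0,0,0.13],[0,0,0]],[[0,0,0.13],[0,0,0]],[[0,0,0.13],[0,0,0]]]'
python3 -m inch '[[[0,0,0],[0,0,0]],[[0,0,0],[0,0,0]],[[0,0,0],[0,0,0]],[[0,0,0],[0,0,0]],[[0,0,0],[0,0,0]],[[0,0,-0.1],[0,0,0]],[[0,0,-0.2],[0,0,0]],[[0,0,-0.4],[0,0,0]],[[0,0,-0.6],[0,0,0]],[[0,0,-0.8],[0,0,0]]]' 0.72 |grep pos
python3 -m inch '[[[0,-0.1,-0.1],[0,0,0]],[[0,-0.2,-0.2],[0,0,0]],[[-0.1,-0.3,-0.3],[0,0,0]],[[-0.2,-0.4,-0.4],[0,0,0]],[[-0.3,-0.5,-0.5],[0,0,0]],[[-0.4,-0.6,-0.6],[0,0,0]],[[-0.5,-0.7,-0.7],[0,0,0]],[[-0.6,-0.8,-0.8],[0,0,0]],[[-0.65,-0.9,-0.9],[0,0,0]],[[-0.7,-1,-1],[0,0,0]]]' 0.9 |grep pos
python3 - <<'E'
from h import *
snap('w10'); caps('w10',205,z=.052); bowl_tray()
E
python3 -m inch '[[[-0.06,-0.1,0],[0,0,0]],[[-0.12,-0.2,0],[0,0,0]],[[-0.2,-0.3,0],[0,0,0]],[[-0.26,-0.4,0],[0,0,0]],[[-0.32,-0.5,0],[0,0,0]],[[-0.4,-0.6,0],[0,0,0]],[[-0.46,-0.7,0],[0,0,0]],[[-0.52,-0.8,0],[0,0,0]],[[-0.6,-0.95,0],[0,0,0]],[[-0.65,-1.0,0],[0,0,0]]]' 0.9 25 |grep pos
python3 - <<'E'
from h import *
snap('w11'); P=[p for p in caps('w11',150,z=.044)]; rows((.4472,-.3487,.023),-.067);bowl_tray()
E
```

```text
clock: 90.25
position: [0.6151, -0.1881, 0.0329]
ee_rot: [0.731, 0.683, 0.0, -0.0]
ft_force: [-0.3, 0.3, -0.7]
grip_width: 0.521
grasp_force: 25.8
position: [0.6154, -0.1883, 0.099]
position: [0.5307, -0.2389, 0.1775]
px 602.0 328.6 [42. 85.] fill 0.91 [ 0.7515 -0.3357  0.052 ] dia 33.8
px 614.4 251.3 [44.7 98.1] fill 0.91 [ 0.7512 -0.27    0.052 ] dia 33.7
px 435.8 153.9 [60.9 66.8] fill 1.0 [ 0.6153 -0.1888  0.052 ] dia 42.7
px 622.7 170.0 [ 36.5 113.2] fill 0.87 [ 0.7477 -0.2089  0.052 ] dia 25.9
px 443.3 59.0 [66.2 75.3] fill 1.0 [ 0.619  -0.1281  0.052 ] dia 43.3
px 628.9 83.8 [ 21.  139.8] fill 0.75 [ 0.7427 -0.1516  0.052 ] dia 14.0
tray cc [374.6 294.9] [ 340  253   67   71 1606] bowl diff 255 tray diff 1247
position: [0.4466, -0.2858, 0.1769]
px 326.9 304.4 [49.7 54.6] fill 1.0 [ 0.4475 -0.3501  0.044 ] dia 40.4
t 93.4 pos [ 0.4465 -0.2862  0.177 ] yaw -0.07 j7 0.58 shift [-0.779  0.063  1.925] turn [ 0.    -0.    -0.004]
tray cc [379.9 300.3] [ 351  274   56   50 1353] bowl diff 257 tray diff 1433
```

```bash

python3 -m inch '[[[-0.1,0.03,0],[0,0,0]],[[-0.2,0.06,0],[0,0,0]],[[-0.4,0.06,0.1],[0,0,0]],[[-0.6,0.06,0.2],[0,0,0]],[[-0.79,0.06,0.3],[0,0,0]],[[-0.79,0.06,0.4],[0,0,0]],[[-0.79,0.06,0.5],[0,0,0]],[[-0.79,0.06,0.6],[0,0,0]],[[-0.79,0.06,0.7],[0,0,0]],[[-0.79,0.06,0.8],[0,0,0]]]' |grep pos
python3 -m inch '[[[0,0,0.1],[0,0,0]],[[0,0,0.2],[0,0,0]],[[0,0,0.3],[0,0,0]],[[0,0,0.4],[0,0,0]],[[0,0,0.5],[0,0,0]],[[0,0,0.6],[0,0,0]],[[0,0,0.7],[0,0,0]],[[0,0,0.8],[0,0,0]],[[0,0,0.9],[0,0,0]],[[0,0,0.97],[0,0,0]]]' |grep pos
python3 -m inch '[[[0,0,0.05],[0,0,0]],[[0,0,0.1],[0,0,0]],[[0,0,0.15],[0,0,0]],[[0,0,0.15],[0,0,0]],[[0,0,0.15],[0,0,0]],[[0,0,0.15],[0,0,0]],[[0,0,0.15],[0,0,0]],[[0,0,0.15],[0,0,0]],[[0,0,0.15],[0,0,0]],[[0,0,0.15],[0,0,0]]]' |grep pos
python3 -m inch '[[[0,0,0],[0,0,0]],[[0,0,0],[0,0,0]],[[0,0,0],[0,0,0]],[[0,0,0],[0,0,0]],[[0,0,0],[0,0,0]],[[0,0,0],[0,0,0]],[[0,0,0],[0,0,0]],[[0,0,0],[0,0,0]],[[0,0,0],[0,0,0]],[[0,0,0],[0,0,0]]]' 0.3 25
python3 -m inch '[[[0,0,-0.1],[0,0,0]],[[0,0,-0.2],[0,0,0]],[[0,0,-0.3],[0,0,0]],[[0,0,-0.4],[0,0,0]],[[0,0,-0.5],[0,0,0]],[[0,0,-0.6],[0,0,0]],[[0,0,-0.7],[0,0,0]],[[0,0,-0.8],[0,0,0]],[[0,0,-0.9],[0,0,0]],[[0,0,-1],[0,0,0]]]'
python3 - <<'E'
from h import *
rows((.6112,-.2485,.0325),-.067)
bowl_tray()
E
```

```text
position: [0.4489, -0.3477, 0.1122]
position: [0.4484, -0.3482, 0.0344]
position: [0.4486, -0.3483, 0.0233]
clock: 97.45
position: [0.4486, -0.3484, 0.0234]
ee_rot: [0.731, 0.683, 0.0, 0.0]
ft_force: [-1.3, 0.7, 5.4]
grip_width: 0.525
grasp_force: 26.1
clock: 98.45
position: [0.4485, -0.3483, 0.1039]
ee_rot: [0.731, 0.683, 0.0, -0.0]
ft_force: [0.5, -0.6, 0.1]
grip_width: 0.526
grasp_force: 25.7
t 98.45 pos [ 0.4485 -0.3483  0.1039] yaw -0.068 j7 0.8 shift [1.383 1.943 0.893] turn [ 0.    -0.    -0.001]
tray cc [388.4 304.4] [373 278  34  46 829] bowl diff 284 tray diff 2342
```

```bash

for i in 1 2 3; do python3 -m inch '[[[0.05,0.1,0],[0,0,0]],[[0.1,0.2,0],[0,0,0]],[[0.15,0.3,0],[0,0,0]],[[0.2,0.4,0],[0,0,0]],[[0.25,0.5,0],[0,0,0]],[[0.3,0.55,0],[0,0,0]],[[0.36,0.6,0],[0,0,0]],[[0.42,0.648,0],[0,0,0]],[[0.464,0.648,0],[0,0,0]],[[0.464,0.648,0],[0,0,0]]]' | grep pos; done
python3 -m inch '[[[0,0,0.1],[0,0,0]],[[0,0,0.2],[0,0,0]],[[0,0,0.3],[0,0,0]],[[0,0,0.4],[0,0,0]],[[0,0,0.5],[0,0,0]],[[0,0,0.58],[0,0,0]],[[0,0,0.66],[0,0,0]],[[0,0,0.7],[0,0,0]],[[0,0,0.75],[0,0,0]],[[0,0,0.75],[0,0,0]]]'
python3 -c "
from h import *
rows((.6112,-.2478,.0325),-.067)"
```

```text
position: [0.5029, -0.3142, 0.1032]
position: [0.5571, -0.2806, 0.1032]
position: [0.6114, -0.2471, 0.1032]
clock: 102.5
position: [0.6111, -0.2477, 0.0428]
ee_rot: [0.731, 0.683, -0.0, -0.0]
ft_force: [0.4, 0.8, -0.6]
grip_width: 0.523
grasp_force: 25.7
t 102.5 pos [ 0.6111 -0.2477  0.0428] yaw -0.068 j7 0.59 shift [-0.001  0.001  0.129] turn [-0.001 -0.    -0.001]
```

```bash

python3 -m inch '[[[0,0,0.02],[0,0,0]],[[0,0,0.04],[0,0,0]],[[0,0,0.06],[0,0,0]],[[0,0,0.08],[0,0,0]],[[0,0,0.1],[0,0,0]],[[0,0,0.11],[0,0,0]],[[0,0,0.12],[0,0,0]],[[0,0,0.13],[0,0,0]],[[0,0,0.13],[0,0,0]],[[0,0,0.13],[0,0,0]]]'
python3 -m inch '[[[0,0,0],[0,0,0]],[[0,0,0],[0,0,0]],[[0,0,0],[0,0,0]],[[0,0,0],[0,0,0]],[[0,0,0],[0,0,0]],[[0,0,-0.1],[0,0,0]],[[0,0,-0.2],[0,0,0]],[[0,0,-0.4],[0,0,0]],[[0,0,-0.6],[0,0,0]],[[0,0,-0.8],[0,0,0]]]' 0.72 |grep pos
for i in 1 2; do python3 -m inch '[[[0,-0.1,-0.1],[0,0,0]],[[0,-0.2,-0.2],[0,0,0]],[[0,-0.3,-0.3],[0,0,0]],[[0,-0.4,-0.4],[0,0,0]],[[0,-0.5,-0.5],[0,0,0]],[[0,-0.6,-0.6],[0,0,0]],[[0,-0.7,-0.7],[0,0,0]],[[0,-0.8,-0.8],[0,0,0]],[[0,-0.9,-0.9],[0,0,0]],[[0,-1,-1],[0,0,0]]]' |grep pos; done
python3 - <<'E'
from h import *
snap('w12'); caps('w12',205,z=.052)
im=manip.camera('side'); cv2.imwrite('pics/s3.png',cv2.resize(im[120:380,200:440,::-1],None,fx=2.3,fy=2.3,interpolation=cv2.INTER_CUBIC))
E
```

```text
clock: 103.5
position: [0.6113, -0.2478, 0.0329]
ee_rot: [0.731, 0.683, 0.0, -0.0]
ft_force: [0.7, -0.0, -0.1]
grip_width: 0.527
grasp_force: 25.7
position: [0.6116, -0.248, 0.099]
position: [0.5308, -0.2423, 0.1775]
position: [0.4509, -0.237, 0.2574]
px 506.7 469.0 [24.4 38. ] fill 0.82 [ 0.6503 -0.5666  0.052 ] dia 29.0
px 604.1 376.4 [25.  57.2] fill 0.87 [ 0.7468 -0.444   0.052 ] dia 27.3
px 613.5 317.2 [26.6 84.7] fill 0.88 [ 0.7459 -0.3719  0.052 ] dia 27.5
px 624.8 246.5 [27.1 92.8] fill 0.9 [ 0.7451 -0.2949  0.052 ] dia 26.4
px 489.5 210.4 [43.2 49. ] fill 1.0 [ 0.6111 -0.2497  0.052 ] dia 41.0
px 631.2 180.6 [ 16.1 114.6] fill 0.71 [ 0.7405 -0.2301  0.052 ] dia 14.9
px 497.8 144.3 [46.3 53.2] fill 1.0 [ 0.6149 -0.1889  0.052 ] dia 41.9
px 507.0 71.2 [49.4 57.9] fill 1.0 [ 0.6187 -0.1281  0.052 ] dia 42.3
px 515.2 9.5 [23.9 54.1] fill 0.86 [ 0.622  -0.0816  0.052 ] dia 19.7
```

View pics/s3.png

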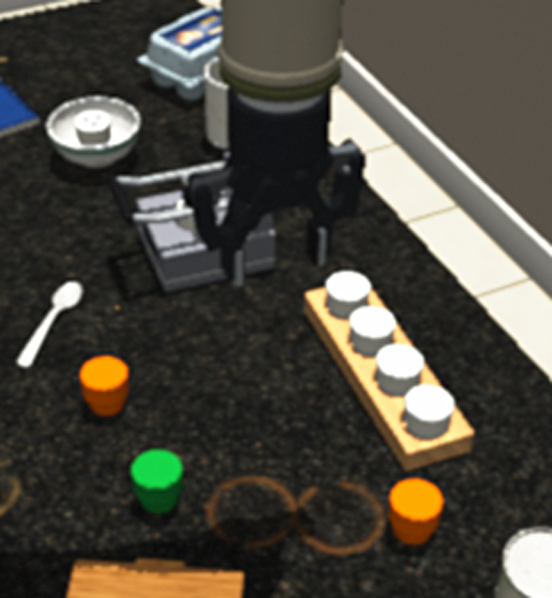

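```bash
python3 -c "
from workcell import manip
print(manip.hand_in())"
```

```text
the job is handed in; nothing more can be done
None
```

Job handed in at about 104 s: the spent capsule is in the bowl, one fresh capsule is in the well with the clamp pushed down to its stop, and the other four stand in their own tray pockets; the mug, jar, tin and coloured look-alikes were not touched.

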